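Tip the spectacle case out of the tall fireside holder

ROBOT

A 6-joint arm with a two-finger parallel gripper is mounted at the origin on the work surface. World frame = base frame: x ahead of the robot, y to its left, z up, the work surface at z = 0. Lengths are in m, angles in rad, forces in N, time in s.
With the tool pointing down it reaches from about 0.25 to 0.775 m from the base axis. Payload 4 kg.
Tool frame: the origin (TCP) lies midway between the tips of the shut fingers; the grasp point (between the pads) lies 19 mm behind it; z points along the fingers, y is the line along which they close (so a half turn about z gives the same grasp; the last joint's range is limited). The gripper opens to 94 mm and grips with 3 to 60 N. Pads are 16 mm wide; open, the fingers measure 119 mm over their backs; the gripper's body (75 mm by 177 mm) begins 78 mm behind the grasp point.
Start: joints at [-1.431, 0.087, 1.371, -0, 1.684, -0.103], TCP at [0.132, -0.534, 0.206] pointing down, gripper open.
Joint ranges: [-3.1, 3.1], [-0.76, 2.03], [0.27, 2.55], [-1.08, 4.22], [0.17, 2.65], [-2.57, 2.57]. Speed limits (rad/s): [2.79, 2.79, 3.14, 3.14, 3.14, 3.14].

INTERFACE

Orientations are given as [roll, pitch, yaw] about the fixed x, y, z axes, in that order (R = Rz(yaw) Ry(pitch) Rx(roll)).
In Python, from bench import get_obs, snapshot, close_job gives the robot as it stands. The module is installed in compiled form; this text tells all that it offers.
- The arm moves only by the tool drive_tool, never from a script. Its argument "commands" is a list of rows, each a list of 6 numbers: the shift along the tool's x, y, z in units of 0.04 m (1.0 is 0.04 m), then the turn, a rotation vector about the tool's x, y, z in units of 0.1 rad (1.0 is 0.1 rad). In form: [[dx, dy, dz, wx, wy, wz], ...]. A call has 1 to 20 rows; each row shifts and turns the commanded pose from where the row before left it, along the tool's axes as they then stand; what a row does not reach is not made up. A row lasts 1/8 s, in which the tool goes at most 62.5 mm and 10.7 degrees, less where a joint would pass 70% of its speed; a pose out of reach is approached as far as the arm can. A call with a number of a shift or a turn outside -1 to 1 is refused whole. A call with a gripper value outside its range is refused whole. "gripper" is the closure, from 0 (fully open) to 1 (shut), set as the call begins (left out, the last holds). The fingers move at their own pace and stop on an object; the grip force is fixed at half the most. Time passes only in rows, so rows that do not move let the fingers close. It gives the time, the measured TCP pose, the force, the opening and the grip force at its end, in the units of the state.
- get_obs(): the state, without advancing time (a new reading comes with each control period).
- snapshot(name): name is "side" or "top" or "wrist"; returns a dict with "image" (400x640x3 uint8, blue, green, red), "range_z" (400x640 float32, m along the optical axis (not along the pixel's ray), 0 where there is no reading), "fx", "fy", "cx", "cy" (pixels), "k1" (the pictures are not rectified: a ray, as slopes to the right and down, at radius r is drawn at 1 + k1 r^2 times it, then the intrinsics apply), "rvec" (rotation vector, rad) and "tvec" (3), from world to camera coordinates, as OpenCV has them. Camera axes: x right, y down, z forward; pixel columns grow to the right and rows downward; lengths in m; the calibration is good to about 2 mm. A picture is of the moment at which its call begins.
- close_job(): hands the job in; it is judged then, once.
The state is a dict: "time": time; "joint_positions": joint angles; "qvel": joint speeds; "joint_torque": joint torques, N m; "tool_pos": TCP position; "ee_rot": TCP orientation; "wrist_force": force on the tool from outside, world axes, zero at the start; "wrist_torque": the same for the moment, N m; "width": finger opening in m; "finger_force": force on a finger pad.
Only numpy, scipy, OpenCV 4.12 (cv2) and the standard library are available. Lean on these libraries where they do the work, as an engineer would, in place of code of your own. Each camera call takes 0.05 s, during which the arm holds its last target. There are 200 camera calls.

TASK

My spectacle case has dropped to the bottom of the tall square wooden holder, too deep to reach. Tip the holder so that the case slides out of its mouth, leave the case lying flat in the shallow metal tray, and leave the empty holder resting on the table clear of the tray, on its side or upright. Handle both gently: never let the holder topple or fall, do not drop the case from a height, and leave the other things on the table where they are.

Things in the scene. Friction and masses are not known exactly. Their poses are not given: they have to be found in the camera images.
- holder: Tall narrow open-topped dark wooden box standing on the table, 50 x 50 mm outside (x, y) and 200 mm tall (z); walls 6 mm, bottom 10 mm, so a 38 x 38 mm cavity 190 mm deep; about 260 g (mass varies), loose. Origin at the centre of its underside, z axis along its length towards the open mouth. Its four sides are alike. Stands on the left or the right of the table, with the tray on the other side.
- holder_mid (a point): Centre of the holder (100 mm above its underside along its z axis): 25 mm above the table when it lies on its side, 100 mm when it stands.
- holder_mouth (a point): Centre of the holder's open mouth (200 mm from its underside along its z axis).
- case: Hard dark-brown spectacle case, a slim bar 28 x 18 x 110 mm (x, y, z), about 70 g, loose. Origin at its centre, z axis along its length. At the start it stands on its end at the bottom of the holder, its top 80 mm below the holder's mouth; it slides in the holder once the mouth is tipped well below level (about 40 degrees or more, as friction varies).
- tray: Shallow grey metal tray, open on top, fixed to the table; 180 x 250 mm outside (x, y), 26 mm tall, walls and floor 5 mm. Origin at the centre of its underside. A small wire handle, look only, at each y end.
- crock: Bystander: white stoneware crock, 90 mm across, 120 mm tall, loose; origin at the centre of its underside. It, the mug and the candlestick stand in a row beyond the holder and tray, in any order.
- mug: Bystander: blue mug, 80 mm across, 90 mm tall, loose; origin at the centre of its underside.
- candlestick: Bystander: brass candlestick with a white candle, 90 mm across at the foot, 170 mm tall in all, loose; origin at the centre of its underside.
- book: Bystander: pale blue closed book, 150 x 210 x 26 mm, loose, at one side of the table; origin at the centre of its underside.
- spectacles: Bystander: brown folded spectacles, 45 x 120 x 6 mm, lying on the book; origin at the centre of their underside.
- plane: Bystander: small wooden hand plane, 160 x 50 x 95 mm, loose, at the side of the table opposite the book; origin at the centre of its underside.
- dish: Bystander: terracotta dish, 100 mm across, 30 mm tall, loose, on the robot's side of the holder and tray; origin at the centre of its underside.
Not all that is in view belongs to the job. Of the things that look like the holder, take the one that is farthest from the robot's base at the start.

How it is judged:
By the outcome, as a careful person would: the job done as asked, in the order asked, and still so for the second after the job is handed in, with the robot touching nothing.
It also fails if it takes over 69 s, if anything falls off the work surface, if the arm or the gripper's body presses on something with over 40 N, if the wrist force passes 120 N, or if a joint passes its speed limit or range.

## Working session

There is one attempt and no reset: what is moved stays moved. The work goes in short steps, Python scripts to look and compute and a tool call to move; the robot and the scene stay as the last step left them, time stands still between calls to the robot, and variables do not carry over. Pictures are saved under pics/ and viewed, at most 10 in all, crops included, and the job is handed in when it is done.

Besides the shell and the picture viewer there is one more tool, called after "Emit:" as a command line: name --pt "numbers of a row" for each row, then --argument value for the rest. drive_tool: Moves the arm, as the interface text tells. Its arguments: {"type":"object","properties":{"commands":{"type":"array"},"gripper":{"type":"number"}},"required":["commands"]}

```bash
mkdir -p pics
cat > h.py <<'E'
import numpy as np, cv2
from bench import get_obs, snapshot
def pts(s):
    h,w=s["range_z"].shape
    K=np.array([[s["fx"],0,s["cx"]],[0,s["fy"],s["cy"]],[0,0,1.]])
    u,v=np.meshgrid(np.arange(w),np.arange(h))
    p=np.stack([u,v],-1).reshape(-1,1,2).astype(float)
    n=cv2.undistortPoints(p,K,np.array([s["k1"],0,0,0.])).reshape(h,w,2)
    z=s["range_z"]; c=np.stack([n[...,0]*z,n[...,1]*z,z],-1)
    R=cv2.Rodrigues(np.array(s["rvec"],float))[0]
    P=(c-np.array(s["tvec"]).ravel())@R
    P[z<=0]=np.nan
    return P
E
python3 - <<'E'
from h import *
o=get_obs(); print({k:np.round(v,3).tolist() for k,v in o.items()})
for n in("top","side"):
    s=snapshot(n); cv2.imwrite(f"pics/{n}0.png",s["image"]); np.save(f"{n}0.npy",pts(s))
    R=cv2.Rodrigues(np.array(s["rvec"],float))[0]; print(n,s["fx"],s["k1"],-R.T@np.array(s["tvec"]).ravel(),R[2])
E
```

```text
{'time': 0.0, 'joint_positions': [-1.431, 0.088, 1.372, -0.0, 1.684, -0.103], 'qvel': [0.0, -0.0, 0.0, -0.0, -0.0, 0.001], 'joint_torque': [-0.0, -34.017, -30.243, 0.072, 0.033, -0.0], 'tool_pos': [0.132, -0.533, 0.204], 'ee_rot': [-3.139, -0.0, 0.243], 'wrist_force': [0.014, 0.405, -0.715], 'wrist_torque': [0.007, -0.028, -0.009], 'finger_force': 0.0, 'width': 0.094}
top 461.00781795020674 -0.11639020870687505 [ 0.3557681  -0.00490519  1.62523435] [ 0.12744562  0.00182575 -0.99184388]
side 389.79639723950123 -0.0835779702505383 [0.28779293 0.76426691 1.07036275] [ 0.24027675 -0.61223757 -0.75328098]
```

View pics/top0.png

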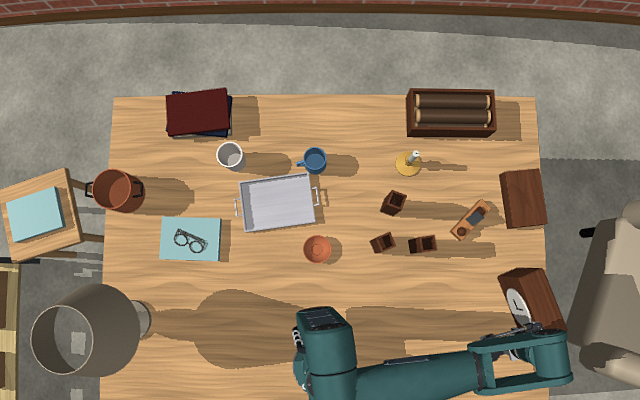

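View pics/side0.png

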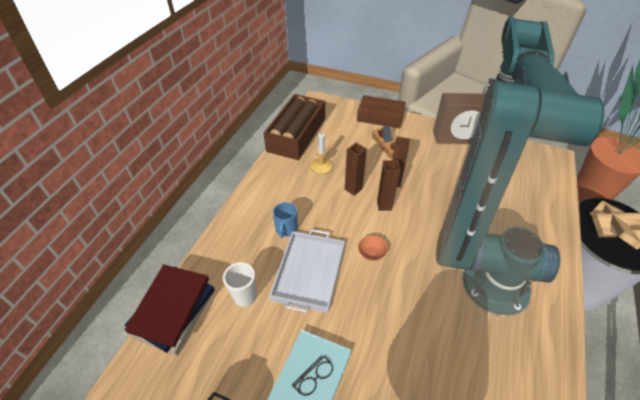

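The top view shows three dark boxes, near (393,202), (383,242) and (422,244). The tray is at (278,203), the dish at (317,249) and the plane at (470,220). I'll measure them next.

Run:
```python
from h import *
P=np.load("top0.npy"); im=cv2.imread("pics/top0.png")
box=(P[...,2]>0.03)&(P[...,2]<0.4)&(P[...,0]>0.25)
n,l,st,c=cv2.connectedComponentsWithStats(box.astype(np.uint8))
for i in range(1,n):
    if st[i,4]<60: continue
    m=l==i;q=P[m]; t=np.percentile(q[:,2],97)
    top=m&(P[...,2]>t-0.012); a=P[top][:,:2]
    r=cv2.minAreaRect((a*1000).astype(np.float32))
    print(c[i].round(),"zmax %.3f"%t,"top rect mm",np.round(r[0]),np.round(r[1]),round(r[2],1),"xy range",q.min(0).round(3)[:2],q.max(0).round(3)[:2], "R",round(np.hypot(*r[0])))
g=(P[...,2]>0.015)&(P[...,2]<0.032)&(P[...,0]>0.3)
n,l,st,c=cv2.connectedComponentsWithStats(g.astype(np.uint8))
for i in range(1,n):
    if st[i,4]<60: continue
    r=cv2.minAreaRect((P[l==i][:,:2]*1000).astype(np.float32)); print("low",c[i].round(),np.round(r[0]),np.round(r[1]),round(r[2],1),st[i,4])
print("table z",np.nanmedian(P[180:190,340:370,2]), "tray floor", np.nanmedian(P[195:210,265:290,2]))
S=np.load("side0.npy")
```

```text
[199. 113.] zmax 0.083 top rect mm [883. 451.] [155. 224.] 7.1 xy range [0.796 0.333] [0.971 0.569] R 991
[451. 112.] zmax 0.108 top rect mm [ 882. -449.] [154. 303.] 0.5 xy range [ 0.804 -0.601] [ 0.961 -0.296] R 990
[230. 155.] zmax 0.124 top rect mm [717. 319.] [89. 90.] 14.7 xy range [0.671 0.274] [0.762 0.365] R 785
[313. 159.] zmax 0.094 top rect mm [709.  35.] [78. 75.] 0.0 xy range [ 0.668 -0.003] [0.748 0.098] R 710
[414. 156.] zmax 0.164 top rect mm [ 709. -300.] [19. 23.] 43.7 xy range [ 0.697 -0.311] [ 0.72  -0.287] R 770
[115. 190.] zmax 0.133 top rect mm [592. 718.] [148. 147.] 44.4 xy range [0.527 0.614] [0.667 0.825] R 931
[524. 198.] zmax 0.067 top rect mm [ 579. -707.] [201. 135.] 5.6 xy range [ 0.474 -0.783] [ 0.681 -0.632] R 914
[393. 203.] zmax 0.203 top rect mm [ 550. -226.] [50. 52.] 69.4 xy range [ 0.517 -0.258] [ 0.582 -0.195] R 595
[472. 219.] zmax 0.089 top rect mm [ 512. -523.] [37. 19.] 55.8 xy range [ 0.434 -0.588] [ 0.576 -0.445] R 733
[183. 234.] zmax 0.039 top rect mm [455. 490.] [69. 36.] 81.8 xy range [0.435 0.456] [0.473 0.526] R 668
[383. 243.] zm
[... 172 characters left out ...]
.387 -0.349] [ 0.439 -0.294] R 524
[526. 282.] zmax 0.204 top rect mm [ 278. -664.] [94. 90.] 22.2 xy range [ 0.25  -0.722] [ 0.335 -0.606] R 720
[ 95. 292.] zmax 0.393 top rect mm [255. 679.] [10. 97.] 0.1 xy range [0.25  0.588] [0.289 0.76 ] R 726
low [406. 166.] [ 695. -287.] [61. 32.] 47.1 69
low [308. 189.] [605.  55.] [186.  82.] 33.2 151
low [110. 189.] [610. 770.] [ 38. 119.] 78.3 68
low [249. 201.] [574. 248.] [142. 233.] 71.5 253
low [505. 204.] [ 562. -646.] [178.   9.] 7.4 103
low [190. 239.] [437. 474.] [214. 149.] 88.5 2291
low [290. 225.] [487. 118.] [  6. 167.] 8.1 89
low [316. 249.] [402.  27.] [97. 94.] 0.2 283
table z -0.00037200445560418984 tray floor 0.004875207495441767
```

Emit:
drive_tool --pt "0 0 -1 0 0 0" --pt "0 0 -1 0 0 0" --pt "0 0 -1 0 0 0" --pt "0 0 -1 0 0 0" --pt "0 0 0 0 -1 0" --pt "0 0 0 0 -1 0" --pt "0 0 0 0 -1 0" --pt "0 0 0 0 -1 0" --pt "0 0 0 0 -1 0" --pt "0 0 0 0 -1 0" --gripper 0

```text
time: 1.35
tool_pos: [0.1324, -0.5338, 0.3652]
ee_rot: [-3.141, 0.603, 0.244]
wrist_force: [-0.7, 0.0, 0.2]
width: 0.0943
finger_force: 0.0
```

```bash
cat >> h.py <<'E'
def log(p=True):
    o=get_obs(); r=np.r_[o["time"],o["joint_positions"],o["tool_pos"],o["ee_rot"]]
    open("log.txt","a").write(" ".join(map(str,r))+"\n")
    if p: print(np.round(r,3).tolist(), "F",np.round(o["wrist_force"],1),"w",round(float(o["width"]),4))
    return o
E
python3 -c "
from h import *
log()"
```

```text
[1.35, -1.078, 0.17, 1.087, -0.639, 1.97, 0.02, 0.132, -0.534, 0.365, -3.141, 0.603, 0.244] F [-0.7  0.   0.2] w 0.0943
```

Emit:
drive_tool --pt "0 0 0 0 1 0" --pt "0 0 0 0 1 0" --pt "0 0 0 0 1 0" --pt "0 0 0 0 1 0" --pt "0 0 0 0 1 0" --pt "0 0 0 0 1 0" --pt "1 -0.41 0 0 0 0" --pt "1 -0.41 0 0 0 0" --pt "1 -0.41 0 0 0 0" --pt "1 -0.41 0 0 0 0" --pt "1 -0.41 0 0 0 0" --pt "1 -0.41 0 0 0 0" --pt "1 -0.41 0 0 0 0" --pt "1 -0.41 0 0 0 0" --pt "1 -0.41 0 0 0 0" --pt "1 -0.41 0 0 0 0" --pt "1 -0.41 0 0 0 0" --pt "1 -0.41 0 0 0 0"

```text
time: 3.6
tool_pos: [0.5518, -0.2264, 0.3648]
ee_rot: [-3.141, 0.001, 0.243]
wrist_force: [0.0, -0.3, -0.5]
width: 0.094
finger_force: 0.0
```

Emit:
drive_tool --pt "0 0 0 0 0 -0.97" --pt "0 0 0 0 0 -0.97" --pt "0 0 0 0 0 -0.97" --pt "0 0 0 0 0 -0.97" --pt "0 0 0 0 0 -0.97" --pt "0 0 0 0 0 -0.97" --pt "0 0 0 0 0 -0.97" --pt "0 0 0 0 0 -0.97" --pt "0 0 0 0 0 -0.97" --pt "0 0 0 0 0 -0.97" --pt "0 0 0 0 0 0"

```text
time: 4.97
tool_pos: [0.5508, -0.2274, 0.3648]
ee_rot: [-3.14, -0.0, 1.212]
wrist_force: [-0.3, 0.2, 0.2]
width: 0.0941
finger_force: 0.0
```

Run:
```python
from h import *
o=log()
s=snapshot("wrist"); P=pts(s); cv2.imwrite("pics/w1.png",s["image"])
m=(P[...,2]>0.19)&(P[...,2]<0.215)
n,l,st,c=cv2.connectedComponentsWithStats(m.astype(np.uint8))
for i in range(1,n):
    if st[i,4]<100: continue
    r=cv2.minAreaRect((P[l==i][:,:2]*1000).astype(np.float32)); print(c[i].round(),np.round(r[0]),np.round(r[1]),round(r[2],1),st[i,4], np.median(P[l==i][:,2]))
# tray from top image: grey-ish contour in depth-free way
im=cv2.imread("pics/top0.png"); hsv=cv2.cvtColor(im,cv2.COLOR_BGR2HSV)
m=((hsv[...,1]<45)&(hsv[...,2]>90)).astype(np.uint8); m[:, :225]=0;m[:,330:]=0;m[:165]=0;m[240:]=0
T=np.load("top0.npy"); n,l,st,c=cv2.connectedComponentsWithStats(m); i=1+np.argmax(st[1:,4])
q=cv2.minAreaRect(np.argwhere(l==i)[:,::-1].astype(np.float32)); print(q)
a=T[(l==i)&(T[...,2]<.012)][:,:2]; r=cv2.minAreaRect((a*1000).astype(np.float32)); print("tray floor",r)
```

```text
[4.975, -0.487, 0.223, 0.901, -0.0, 2.018, -0.128, 0.551, -0.227, 0.365, -3.14, -0.0, 1.212] F [-0.3  0.2  0.2] w 0.0941
[324. 178.] [ 551. -229.] [50. 50.] 69.1 1138 0.200021203063455
[197. 188.] [ 420. -192.] [51. 50.] 22.5 1266 0.19986866847254478
[249. 293.] [ 414. -325.] [52. 51.] 7.6 954 0.19979014135458167
((276.0945739746094, 200.06756591796875), (55.73126220703125, 84.33667755126953), 80.53767395019531)
tray floor ((571.7117309570312, 171.12843322753906), (186.25296020507812, 300.9374694824219), 9.192367553710938)
```

View pics/w1.png

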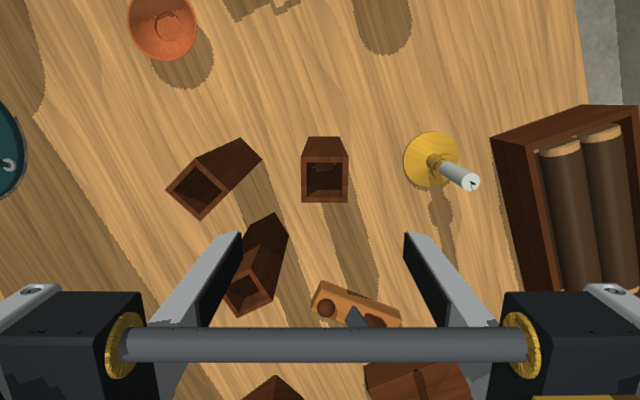

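The wrist view shows the chosen holder centred at (324,178), well aligned with the fingers. I'll descend and grip.

Emit:
drive_tool --pt "0 0 0.9 0 0 0" --pt "0 0 0.9 0 0 0" --pt "0 0 0.9 0 0 0" --pt "0 0 0.9 0 0 0" --pt "0 0 0.9 0 0 0" --pt "0 0 0.9 0 0 0" --pt "0 0 0 0 0 0"

```text
time: 5.9
tool_pos: [0.5486, -0.2263, 0.1454]
ee_rot: [-3.133, -0.001, 1.212]
wrist_force: [-0.0, -0.0, 0.4]
width: 0.094
finger_force: 0.0
```

Emit:
drive_tool --pt "0 0 0 0 0 0" --pt "0 0 0 0 0 0" --pt "0 0 0 0 0 0" --pt "0 0 0 0 0 0" --pt "0 0 0 0 0 0" --pt "0 0 0 0 0 0" --gripper 1

```text
time: 6.65
tool_pos: [0.5511, -0.2276, 0.1499]
ee_rot: [3.141, 0.0, 1.213]
wrist_force: [0.6, -0.2, 1.1]
width: 0.0498
finger_force: 30.0
```

Run:
```python
from h import *
log()
# tray rim from top+side depth: points at rim height / floor within neighbourhood
for n in("top","side"):
    T=np.load(n+"0.npy"); m=(T[...,0]>.43)&(T[...,0]<.665)&(T[...,1]>.0)&(T[...,1]<.32)
    for lo,hi in((.003,.009),(.02,.03)):
        a=T[m&(T[...,2]>lo)&(T[...,2]<hi)][:,:2]
        print(n,lo,len(a),a.min(0).round(3),a.max(0).round(3),cv2.minAreaRect((a*1000).astype(np.float32)))
im=cv2.imread("pics/top0.png"); cv2.imwrite("pics/tray.png",cv2.resize(im[165:245,220:335],None,fx=5,fy=5))
```

```text
[6.65, -0.487, 0.206, 1.347, -0.0, 1.588, -0.129, 0.551, -0.228, 0.15, 3.141, 0.0, 1.213] F [ 0.6 -0.2  1.1] w 0.0498
top 0.003 2228 [0.43  0.001] [0.663 0.32 ] ((546.4246215820312, 160.34365844726562), (232.75567626953125, 319.12060546875), 0.009997210465371609)
top 0.02 388 [0.433 0.001] [0.665 0.318] ((535.0, 162.90672302246094), (247.18621826171875, 295.4833984375), 8.067887306213379)
side 0.003 2332 [0.434 0.   ] [0.664 0.32 ] ((548.8626708984375, 160.10536193847656), (229.82156372070312, 319.6742858886719), 0.14797677099704742)
side 0.02 636 [0.433 0.001] [0.665 0.319] ((536.8114624023438, 164.01637268066406), (243.45169067382812, 299.6523742675781), 6.964048862457275)
```

View pics/tray.png

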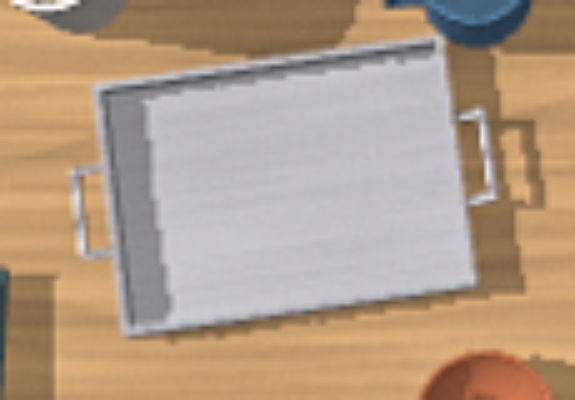

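Emit:
drive_tool --pt "0 0 -0.5 0 0 0" --pt "0 0 -0.6 0 0 0" --pt "0.1 0 -0.6 0 0 0" --pt "0.5 -0.18 0 0 0 0" --pt "0.8 -0.3 0 0 0 0" --pt "0.9 -0.33 0 0 0 0" --pt "0.9 -0.33 0 0 0 0" --pt "0.9 -0.33 0 0 0 0" --pt "0.9 -0.33 0 0 0 0" --pt "0.9 -0.33 0 0 0 0" --pt "0.9 -0.33 0 0 0 0" --pt "0.9 -0.33 0 0 0 0" --pt "0.9 -0.33 0 0 0 0" --pt "0.9 -0.33 0 0 0 0" --pt "0.9 -0.33 0 0 0 0" --pt "0.9 -0.33 0 0 0 0" --pt "0.8 -0.28 0 0 0 0" --pt "0.8 -0.28 0 0 0 0" --pt "0.6 -0.2 0 0 0 0" --pt "0.3 0 0 0 0 0"

```text
time: 9.15
tool_pos: [0.5597, 0.3597, 0.2147]
ee_rot: [-3.138, 0.003, 1.216]
wrist_force: [0.4, 0.4, -2.7]
width: 0.05
finger_force: 30.0
```

Emit:
drive_tool --pt "0 0 0 0 0 -0.7" --pt "0 0 0 0 0 -0.7" --pt "0 0 0 0 0 -0.7" --pt "0 0 0 0 0 -0.7" --pt "0 0 0 0 0 -0.7" --pt "0 0 0 0 0 0"

```text
time: 9.9
tool_pos: [0.5613, 0.3573, 0.2162]
ee_rot: [-3.14, 0.001, 1.561]
wrist_force: [0.2, 0.2, -2.8]
width: 0.0499
finger_force: 30.0
```

Run:
```python
from h import *
o=log()
s=snapshot("top"); K=np.array([[s["fx"],0,s["cx"]],[0,s["fy"],s["cy"]],[0,0,1.]])
px=np.array([[239.4,182.6],[308,173],[315.4,222],[245.4,231.6]])
n=cv2.undistortPoints(px.reshape(-1,1,2),K,np.array([s["k1"],0,0,0.])).reshape(-1,2)
R=cv2.Rodrigues(np.array(s["rvec"],float))[0]; C=-R.T@np.array(s["tvec"]).ravel()
d=np.c_[n,np.ones(4)]@R; q=C+d*((.026-C[2])/d[:,2])[:,None]; print(q.round(3).tolist(),q.mean(0).round(3))
# holder position check: dark reddish points between z .05 and .2 near the tool
P=pts(s); 
for n in ("side",):
    s=snapshot(n); P=pts(s); cv2.imwrite("pics/side1.png",s["image"])
    m=(np.hypot(P[...,0]-o["tool_pos"][0],P[...,1]-o["tool_pos"][1])<.06)&(P[...,2]>.0)&(P[...,2]<.12); a=P[m]; print(len(a),a.min(0).round(3),a.max(0).round(3),np.percentile(a[:,2],[1,5,10]))
```

```text
[9.9, 0.482, 0.35, 1.037, -0.0, 1.757, 0.491, 0.561, 0.357, 0.216, -3.14, 0.001, 1.561] F [ 0.2  0.2 -2.8] w 0.0499
[[0.635, 0.3, 0.026], [0.669, 0.057, 0.026], [0.495, 0.031, 0.026], [0.462, 0.275, 0.026]] [0.565 0.166 0.026]
585 [0.501 0.304 0.   ] [0.621 0.417 0.12 ] [4.75180793e-05 2.09414607e-04 3.99427773e-04]
```

View pics/side1.png

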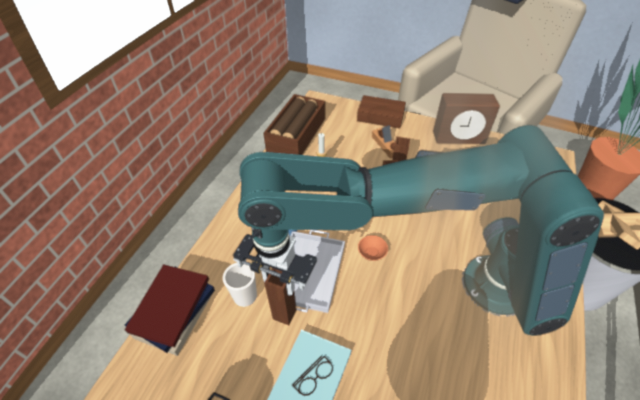

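The side view shows the holder held upright at (283,300), clear of the tray and the crock. I'll set it down.

Emit:
drive_tool --pt "0 0 0.5 0 0 0" --pt "0 0 0.5 0 0 0" --pt "0 0 0.3 0 0 0" --pt "0 0 0.15 0 0 0" --pt "0 0 0.1 0 0 0" --pt "0 0 0.06 0 0 0" --pt "0 0 0 0 0 0" --pt "0 0 0 0 0 0"

```text
time: 11.0
tool_pos: [0.562, 0.3579, 0.1536]
ee_rot: [3.141, -0.0, 1.563]
wrist_force: [-0.5, -0.5, -4.0]
width: 0.0496
finger_force: 30.0
```

Emit:
drive_tool --pt "0 0 0.05 0 0 0" --pt "0 0 0.03 0 0 0" --pt "0 0 0 0 0 0"

```text
time: 11.38
tool_pos: [0.5618, 0.3578, 0.15]
ee_rot: [3.141, -0.0, 1.563]
wrist_force: [-0.2, -0.2, -3.2]
width: 0.05
finger_force: 30.0
```

```bash
python3 - <<'E'
from h import *
o=log()
# fit simple FK: q4=0 samples: r,z ; general model with lateral offset fit later
E
cat log.txt | cut -c1-200
```

```text
[11.375, 0.482, 0.362, 1.152, -0.0, 1.628, 0.49, 0.562, 0.358, 0.15, 3.141, -0.0, 1.563] F [-0.2 -0.2 -3.2] w 0.05
1.35 -1.077540900847929 0.16956820751875168 1.086920945187764 -0.6390062567641697 1.9697633804033465 0.01969256311683923 0.13243588027299438 -0.5337819477813742 0.36515890639002735 -3.1409926196608167
4.975 -0.4866637048099309 0.2230478547798898 0.9013112564635714 -0.00010643651221515341 2.018425922397092 -0.12754148857368366 0.5507787597756933 -0.2274262254617702 0.36480301525416553 -3.14039774928
6.65 -0.4867085289061491 0.20556952294705902 1.3470399672061864 -1.8888521224236575e-05 1.5879294121294207 -0.12867042560022765 0.5511128800551919 -0.22760254231345292 0.1499173833822086 3.14055003653
9.9 0.48183437284884423 0.35007781055354426 1.036661110932577 -0.00035465823254388464 1.7571886484877948 0.49108212081734 0.561310403604629 0.35726842602326364 0.21620661430002808 -3.1396981043070666 
11.375 0.4820435218497215 0.3617120491138157 1.1518325384781833 -6.742529983969658e-05 1.627846127188629 0.4900713236578605 0.5618465549324243 0.3578167166768611 0.14997504947649748 3.1413827986704854
```

Emit:
drive_tool --pt "0 0 0.05 0 0 0" --pt "0 0 0 0 0 0" --pt "0 0 0 0 0 0"

```text
time: 11.75
tool_pos: [0.5618, 0.3578, 0.1499]
ee_rot: [3.14, -0.001, 1.563]
wrist_force: [-2.6, -2.1, 5.8]
width: 0.0501
finger_force: 30.0
```

Emit:
drive_tool --pt "0 0 0 0 0 0" --pt "0 0 0 0 0 0" --pt "0 0 0 0 0 0" --pt "0 0 0 0 0 0" --gripper 0

```text
time: 12.25
tool_pos: [0.5618, 0.3578, 0.1475]
ee_rot: [-3.141, 0.0, 1.563]
wrist_force: [0.3, 0.3, -0.2]
width: 0.0865
finger_force: 0.0
```

Emit:
drive_tool --pt "0 0 -0.5 0 0 0" --pt "0 0 -1 0 0 0" --pt "0 0 -1 0 0 0" --pt "0 0 -1 0 0 0" --pt "0 0 -1 0 0 0" --pt "0 0 0 0 0 0"

```text
time: 13.0
tool_pos: [0.5628, 0.3584, 0.3327]
ee_rot: [3.134, -0.004, 1.563]
wrist_force: [0.3, -0.3, 0.9]
width: 0.094
finger_force: 0.0
```

```bash
cat > fk.py <<'E'
import numpy as np
from scipy.spatial.transform import Rotation as R
from scipy.optimize import least_squares
LO=np.array([-3.1,-.76,.27,-1.08,.17,-2.57]);HI=np.array([3.1,2.03,2.55,4.22,2.65,2.57])
def fk(q,p):
    d1,a1,L1,b,L2,Lt=p
    A=R.from_euler('z',q[0]); S=A.apply([a1,0,d1])
    B=A*R.from_euler('y',q[1]); E=S+B.apply([0,b,L1])
    C=B*R.from_euler('y',q[2])*R.from_euler('z',-q[3]*SG); W=E+C.apply([0,0,L2])
    D=C*R.from_euler('y',q[4])
    T=W+D.apply([0,0,Lt])
    D=D*R.from_euler('z',q[5])*R.from_euler('z',np.pi/2)
    return T,D,W,E
SG=1
def fit():
    M=np.loadtxt("log.txt"); q0=[0,-1.431,.0875,1.3715,0,1.684,-.103,.132,-.5335,.205,-3.14,0,.243]
    M=np.vstack([q0,M])
    def res(p):
        o=[]
        for r in M:
            T,D,_,_=fk(r[1:7],p); o+=list(T-r[7:10])
        return np.array(o)
    s=least_squares(res,[.3,0,.4,.056,.35,.2],x_scale=.1)
    rot=[(fk(r[1:7],s.x)[1].inv()*R.from_euler('xyz',r[10:13])).magnitude().round(3) for r in M]
    return s.x,np.abs(s.fun).max(),rot
if __name__=="__main__":
    from h import log; log()
    for SG in(1,-1): print(SG,*fit())
E
python3 fk.py
```

```text
[13.0, 0.482, 0.375, 0.774, -0.0, 1.984, 0.49, 0.563, 0.358, 0.333, 3.134, -0.004, 1.563] F [ 0.3 -0.3  0.9] w 0.094Traceback (most recent call last):
  File "fk.py", line 28, in <module>
    for SG in(1,-1): print(SG,*fit())
                               ~~~^^
  File "fk.py", line 24, in fit
    rot=[(fk(r[1:7],s.x)[1].inv()*R.from_euler('xyz',r[10:13])).magnitude().round(3) for r in M]
         ^^^^^^^^^^^^^^^^^^^^^^^^^^^^^^^^^^^^^^^^^^^^^^^^^^^^^^^^^^^^^^^^^^^^^^^^
AttributeError: 'float' object has no attribute 'round'
```

```bash
sed -i 's/\.magnitude()\.round(3)/.magnitude()/; s/rot=\[(fk/rot=[round((fk/; s/\.magnitude() for/.magnitude(),3) for/' fk.py; python3 fk.py
```

```text
[13.0, 0.482, 0.375, 0.774, -0.0, 1.984, 0.49, 0.563, 0.358, 0.333, 3.134, -0.004, 1.563] F [ 0.3 -0.3  0.9] w 0.094
1 [-0.74067361 -0.08414764  0.640329    0.05063017  0.55023044 -0.2642487 ] 0.08696773461887342 [0.0, 1.278, 0.0, 0.0, 0.001, 0.0, 0.0, 0.0]
-1 [0.01248464 0.01023295 0.48903168 0.05625214 0.50338921 0.34598884] 0.01984868233663628 [0.0, 0.0, 0.0, 0.0, 0.0, 0.0, 0.0, 0.0]
```

```bash
sed -i 's/d1,a1,L1,b,L2,Lt=p/d1,a1,L1,b,L2,Lt,a3,b2=p/; s/apply(\[0,0,L2\])/apply([0,b2,L2])/; s/E=S+B.apply(\[0,b,L1\])/E=S+B.apply([0,b,L1])+(B*R.from_euler("y",q[2])).apply([a3,0,0])/; s/^SG=1/SG=-1/; s/.35,.2\],x_scale/.35,.2,0,0],x_scale/; s/for SG in(1,-1): print(SG,\*fit())/print(*fit())/' fk.py
sed -i 's/np.array(o)$/np.r_[np.array(o),1e-3*(np.array(p)-[.3,0,.4,.05,.4,.2,0,0])]/' fk.py; python3 fk.py
```

```text
[13.0, 0.482, 0.375, 0.774, -0.0, 1.984, 0.49, 0.563, 0.358, 0.333, 3.134, -0.004, 1.563] F [ 0.3 -0.3  0.9] w 0.094
[ 1.52573243e-01  5.22754369e-05  4.48974216e-01  5.65832928e-02
  4.99762440e-01  3.50590061e-01  1.00675258e-01 -1.14469617e-05] 0.00019349278753652555 [0.0, 0.0, 0.0, 0.0, 0.0, 0.0, 0.0, 0.0, 0.0]
```

```bash
cat > plan.py <<'E'
from fk import *
P=fit()[0]
def tool(az,pit,rho=0):
    az,pit,rho=np.radians([az,pit,rho])
    d=np.array([np.cos(az)*np.cos(pit),np.sin(az)*np.cos(pit),-np.sin(pit)])
    y=np.cross(d,[0,0,1]);y/=np.linalg.norm(y)
    return R.from_matrix(np.c_[np.cross(y,d),y,d])*R.from_euler('z',rho)
def ik(T,Rt,seed):
    f=lambda q:np.r_[(fk(q,P)[0]-T)*5,(fk(q,P)[1].inv()*Rt).as_rotvec()]
    best=None
    for s in seed:
        r=least_squares(f,np.clip(s,LO+.01,HI-.01),bounds=(LO,HI))
        if best is None or r.cost<best.cost: best=r
    return best.x,best.cost
SEED=[[a,.5,1.3,q4,b,c] for a in(-.3,.3) for q4 in(1.6,2.6) for b in(1.5,.8) for c in(-.7,1.2)]
E
python3 - <<'E'
from plan import *
H=np.array([.562,.358,0])
for az in(90,75,60):
  for phi in(0,15,30):
    Rt=tool(az,phi); d=Rt.apply([0,0,1]); g=H+[0,0,.11]; T=g+.019*d
    q,c=ik(T,Rt,SEED); _,_,W,E=fk(q,P); u=Rt.inv().apply([0,0,1])
    print("G",az,phi,q.round(2),"%.1e"%c,"W",W.round(2),"E",E.round(2))
    for az2 in (az,):
     for psi in(0,10,20):
      for rho in(130,145,160):
        Rp=tool(az2,psi,rho); m=Rp.apply(u); el=np.degrees(np.arcsin(m[2]))
        if not -62<el<-48: continue
        # mouth centre at tray ~ (.60,.19,.05)
        M=np.array([.57,.2,.045]); g2=M-.09*m; T2=g2+.019*Rp.apply([0,0,1])
        q,c=ik(T2,Rp,[np.array(q)]+SEED); _,_,W,E=fk(q,P)
        print("   P",az2,psi,rho,"mouth",m.round(2),round(el),q.round(2),"%.0e"%c,"W",W.round(2),"E",E.round(2),"g",g2.round(3))
E
```

```text
G 90 0 [-0.05  0.61  1.7   1.53  1.61 -0.74] 2.2e-31 W [0.56 0.03 0.11] E [0.19 0.05 0.45]
   P 90 0 145 mouth [ 0.57  0.   -0.82] -55 [-0.35  0.55  1.77  1.32  1.83  1.74] 3e-31 W [ 0.52 -0.13  0.12] E [ 0.18 -0.01  0.46] g [0.518 0.2   0.119]
   P 90 10 145 mouth [ 0.57 -0.14 -0.81] -54 [-0.32  0.44  1.78  1.23  1.71  1.83] 4e-30 W [ 0.52 -0.11  0.18] E [0.14 0.01 0.48] g [0.518 0.213 0.118]
   P 90 20 145 mouth [ 0.57 -0.28 -0.77] -50 [-0.27  0.34  1.78  1.13  1.61  1.92] 5e-30 W [ 0.52 -0.09  0.23] E [0.11 0.03 0.49] g [0.518 0.225 0.114]
G 90 15 [-0.03  0.46  1.7   1.33  1.46 -0.57] 1.3e-31 W [0.56 0.04 0.2 ] E [0.15 0.05 0.47]
   P 90 0 145 mouth [ 0.55 -0.26 -0.79] -52 [-0.31  0.55  1.78  1.35  1.79  1.74] 7e-33 W [ 0.52 -0.11  0.12] E [0.18 0.   0.46] g [0.52  0.223 0.116]
   P 90 10 160 mouth [ 0.33 -0.41 -0.85] -58 [-0.27  0.46  1.74  1.27  1.68  2.12] 5e-31 W [ 0.54 -0.09  0.18] E [0.15 0.02 0.47] g [0.54  0.237 0.121]
   P 90 20 160 mouth [ 0.33 -0.55 -0.76] -50 [-0.22  0.37  1.74  1.16  1.57  2.21] 9e-31 W [ 0.54 -0.06  0.23] E [0.12 0.03 0.48] g [0.54  0.25  0.114]
G 90
[... 2216 characters left out ...]
   P 60 0 145 mouth [ 0.35 -0.5  -0.79] -52 [-0.26  0.34  2.15  1.78  1.42  1.59] 3e-31 W [ 0.37 -0.04  0.12] E [0.08 0.04 0.52] g [0.538 0.245 0.116]
   P 60 10 160 mouth [ 0.08 -0.52 -0.85] -58 [-0.23  0.22  2.1   1.64  1.24  2.06] 8e-31 W [ 0.4  -0.04  0.18] E [0.04 0.05 0.52] g [0.563 0.247 0.121]
   P 60 20 160 mouth [ 0.01 -0.64 -0.76] -50 [-0.17  0.13  2.05  1.47  1.09  2.27] 4e-31 W [ 0.41 -0.01  0.23] E [0.01 0.06 0.52] g [0.569 0.258 0.114]
G 60 30 [ 0.12  0.08  1.98  1.3   0.8  -0.2 ] 8.1e-31 W [0.42 0.11 0.28] E [-0.02  0.05  0.51]
   P 60 0 160 mouth [ 0.01 -0.58 -0.81] -54 [-0.23  0.38  2.08  1.8   1.39  1.88] 4e-30 W [ 0.4  -0.03  0.12] E [0.1  0.04 0.51] g [0.569 0.252 0.118]
```

Emit:
drive_tool --pt "-1 0 0 0 0 0" --pt "-1 0 0 0 0 0" --pt "-1 0 0 0 0 0" --pt "-1 0 0 0 0 0" --pt "-1 0 0 0 0 0" --pt "-0.2 0 -0.2 0 0 0" --pt "0 0 0 0 1 0" --pt "0 0 0 0 1 0" --pt "0 0 0 0 1 0" --pt "0 0 0 0 1 0" --pt "0 0 0 0 1 0" --pt "0 0 0 0 1 0" --pt "0 0 0 0 1 0" --pt "0 0 0 0 1 0" --pt "0 0 0 0 1 0" --pt "0 0 0 0 1 0" --pt "0 0 0 0 1 0" --pt "0 0 0 0 1 0" --pt "0 0 0 0 1 0" --pt "0 0 0 0 0.1 0"

```text
time: 15.5
tool_pos: [0.56, 0.1501, 0.333]
ee_rot: [-3.116, -1.312, 1.538]
wrist_force: [0.3, -0.8, 0.5]
width: 0.0942
finger_force: 0.0
```

Emit:
drive_tool --pt "-0.84 0 0.75 0 0 0" --pt "-0.84 0 0.75 0 0 0" --pt "-0.84 0 0.75 0 0 0" --pt "-0.84 0 0.75 0 0 0" --pt "-0.84 0 0.75 0 0 0" --pt "0 0 0 0 0 0" --pt "0 0 0 0 0 0"

```text
time: 16.38
tool_pos: [0.5619, 0.2514, 0.1369]
ee_rot: [3.13, -1.31, 1.575]
wrist_force: [0.0, -0.4, 0.2]
width: 0.0937
finger_force: 0.0
```

Run:
```python
from h import *
o=log(); print(o["ee_rot"])
from scipy.spatial.transform import Rotation as R
Rt=R.from_euler('xyz',o["ee_rot"]); print(Rt.as_matrix().round(3))
s=snapshot("wrist"); P=pts(s); cv2.imwrite("pics/w2.png",s["image"])
for n in("wrist","side"):
    s=snapshot(n);P=pts(s)
    m=(abs(P[...,0]-.562)<.07)&(abs(P[...,1]-.358)<.05)&(P[...,2]>.04)&(P[...,2]<.21); a=P[m]; print(n,len(a),np.percentile(a,[1,50,99],axis=0).round(3))
    if len(a): print(cv2.minAreaRect((a[:,:2]*1000).astype(np.float32)))
```

```text
[16.375, -0.255, 0.413, 1.68, 1.221, 1.647, -0.571, 0.562, 0.251, 0.137, 3.13, -1.31, 1.575] F [ 0.  -0.4  0.2] w 0.0937
[ 3.12961427 -1.30994792  1.57486181]
[[-0.001  1.     0.008]
 [ 0.258 -0.008  0.966]
 [ 0.966  0.003 -0.258]]
wrist 11715 [[0.537 0.33  0.043]
 [0.561 0.331 0.146]
 [0.586 0.377 0.2  ]]
((561.5457153320312, 355.57763671875), (53.54204559326172, 50.28630447387695), 89.64082336425781)
side 1062 [[0.535 0.335 0.042]
 [0.555 0.375 0.152]
 [0.586 0.385 0.202]]
((560.8924560546875, 359.4658508300781), (53.197505950927734, 52.733489990234375), 89.37908172607422)
```

View pics/w2.png

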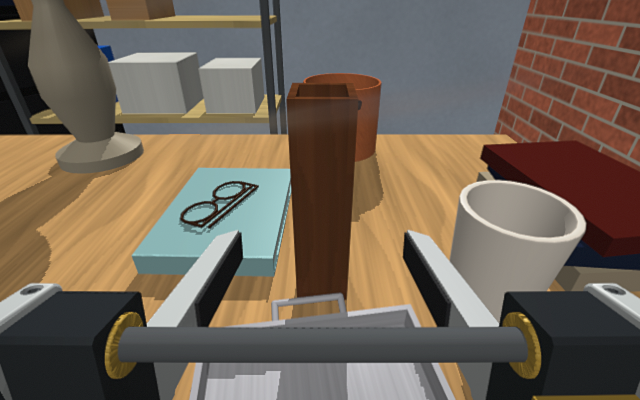

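The wrist view shows the holder standing centred between the fingers at (325,190), with the crock at (520,220) clear. I'll advance and grip.

Emit:
drive_tool --pt "0 0 0.7 0 0 0" --pt "0 0 0.7 0 0 0" --pt "0 0 0.7 0 0 0" --pt "0 0 0.6 0 0 0" --pt "0 0 0.45 0 0 0" --pt "0 0 0 0 0 0"

```text
time: 17.27
tool_pos: [0.5617, 0.3737, 0.1028]
ee_rot: [3.138, -1.31, 1.567]
wrist_force: [0.7, -0.6, 0.1]
width: 0.094
finger_force: 0.0
```

Emit:
drive_tool --pt "0 0 0 0 0 0" --pt "0 0 0 0 0 0" --pt "0 0 0 0 0 0" --pt "0 0 0 0 0 0" --pt "0 0 0 0 0 0" --pt "0 0 0 0 0 0" --gripper 1

```text
time: 18.02
tool_pos: [0.5621, 0.373, 0.1024]
ee_rot: [3.141, -1.31, 1.563]
wrist_force: [0.6, 0.0, 0.8]
width: 0.05
finger_force: 30.0
```

Emit:
drive_tool --pt "0.4 0 -0.1 0 0 0" --pt "0.8 0 -0.21 0 0 0" --pt "0.9 0 -0.24 0 0 0" --pt "0.9 0 -0.24 0 0 0" --pt "0.9 0 -0.24 0 0 0" --pt "0.4 0 -0.1 0 0 0" --pt "0 0 0 0 0 0"

```text
time: 18.9
tool_pos: [0.5618, 0.3738, 0.2809]
ee_rot: [3.132, -1.309, 1.572]
wrist_force: [-0.4, -0.3, -3.5]
width: 0.0497
finger_force: 30.0
```

Run:
```python
from h import *
o=log()
from plan import *
Rt=R.from_euler('xyz',[3.141,-1.31,1.563]); u=Rt.inv().apply([0,0,1]); print(u)
goff=np.array([0,0,-.019])  # grasp pt rel TCP in tool; mouth = TCP + R(goff)+s*m
s=.2-(.1024+.019*.259); print("grasp to mouth",s)
res=[]
for az in(-110,-95,-82,-70,-55,-40):
  for al in range(0,360,15):
    row=[];ok=True; seed=SEED
    for el,M in((-55,[.58,.12,.035]),(-35,[.57,.18,.04]),(-12,[.565,.25,.05])):
        a,e=np.radians([az,el]); m=np.array([np.cos(e)*np.cos(a),np.cos(e)*np.sin(a),np.sin(e)])
        # base: d0 = tool z component: perpendicular frame with up reference
        up=np.array([0,0,1])-m[2]*m; up/=np.linalg.norm(up); side=np.cross(m,up)
        w=np.cos(np.radians(al))*up+np.sin(np.radians(al))*side
        d=-np.sin(np.radians(15))*m+np.cos(np.radians(15))*w   # tool z at 105 deg from m
        # tool y axis is perpendicular to both (u has no y comp)
        y=np.cross(d,m); y/=np.linalg.norm(y)
        Rp=R.from_matrix(np.c_[np.cross(y,d),y,d])
        if np.dot(Rp.apply(u),m)<.99: print("bad"); 
        if d[2]>-.05: ok=False;break
        T=np.array(M)-s*m-Rp.apply(goff)
        q,c=ik(T,Rp,seed); 
        if c>1e-6 or (np.minimum(q-LO,HI-q)[3:]).min()<.08: ok=False;break
        _,_,W,E=fk(q,P); seed=[q]
        row.append((el,d.round(2),q.round(2),W.round(2)))
    if ok:
        print("az",az,"al",al); [print("   ",*r) for r in row]
```

```text
[18.9, -0.038, 0.218, 1.599, 1.309, 1.536, -0.248, 0.562, 0.374, 0.281, 3.132, -1.309, 1.572] F [-0.4 -0.3 -3.5] w 0.0497
[ 9.66184952e-01  1.52815738e-04 -2.57849987e-01]
grasp to mouth 0.09267900000000001
az -95 al 240
    -55 [ 0.88  0.47 -0.07] [-0.14  0.17  2.35  2.38  1.01  1.47] [0.29 0.02 0.13]
    -35 [ 0.88  0.41 -0.25] [0.21 0.05 2.31 2.72 0.58 1.05] [0.29 0.12 0.18]
    -12 [ 0.86  0.28 -0.42] [ 0.56  0.11  2.14  3.93  0.32 -0.29] [0.29 0.25 0.21]
az -82 al 240
    -55 [ 0.75  0.66 -0.07] [-0.31  0.22  2.27  1.98  1.2   1.64] [ 0.32 -0.04  0.13]
    -35 [ 0.76  0.6  -0.25] [-0.    0.06  2.3   2.12  0.78  1.42] [0.31 0.06 0.18]
    -12 [ 0.78  0.47 -0.42] [0.4  0.04 2.21 2.65 0.28 0.78] [0.29 0.19 0.21]
az -70 al 225
    -55 [ 0.4   0.9  -0.18] [-0.42  0.32  1.99  1.44  1.45  1.99] [ 0.43 -0.13  0.17]
    -35 [ 0.44  0.8  -0.41] [-0.18  0.1   2.08  1.38  1.08  1.96] [ 0.4  -0.01  0.23]
    -12 [ 0.51  0.6  -0.61] [ 0.21 -0.01  2.08  1.11  0.58  2.15] [0.37 0.13 0.27]
az -70 al 240
    -55 [ 0.6   0.8  -0.07] [-0.41  0.29  2.16  1.72  1.37  1.73] [ 0.36 -0.09  0.13]
    -35
[... 1556 characters left out ...]
    -35 [-0.22  0.81 -0.54] [-0.17  0.39  1.61  0.88  1.67  2.05] [ 0.58 -0.04  0.27]
    -12 [-0.02  0.64 -0.76] [0.08 0.17 1.77 0.74 1.26 2.07] [0.5  0.09 0.32]
az -40 al 225
    -55 [-0.1   0.98 -0.18] [-0.38  0.56  1.61  1.13  1.86  2.01] [ 0.57 -0.17  0.17]
    -35 [-0.02  0.91 -0.41] [-0.25  0.34  1.78  1.07  1.57  1.85] [ 0.52 -0.07  0.23]
    -12 [ 0.14  0.78 -0.61] [-0.01  0.13  1.94  1.02  1.16  1.75] [0.45 0.05 0.27]
az -40 al 240
    -55 [ 0.12  0.99 -0.07] [-0.44  0.52  1.79  1.3   1.76  1.85] [ 0.5  -0.17  0.13]
    -35 [ 0.16  0.96 -0.25] [-0.31  0.34  1.94  1.29  1.51  1.6 ] [ 0.46 -0.09  0.18]
    -12 [ 0.27  0.87 -0.42] [-0.09  0.16  2.07  1.34  1.15  1.37] [0.41 0.02 0.21]
```

```bash
cat >> plan.py <<'E'
U=R.from_euler('xyz',[3.141,-1.31,1.563]).inv().apply([0,0,1]); GO=np.array([0,0,-.019]); S=.0927
def pose(az,al,el,M):
    a,e,l=np.radians([az,el,al]); m=np.array([np.cos(e)*np.cos(a),np.cos(e)*np.sin(a),np.sin(e)])
    up=np.array([0,0,1])-m[2]*m; up/=np.linalg.norm(up)
    w=np.cos(l)*up+np.sin(l)*np.cross(m,up); d=-np.sin(np.radians(15))*m+np.cos(np.radians(15))*w
    y=np.cross(d,m); y/=np.linalg.norm(y); Rp=R.from_matrix(np.c_[np.cross(y,d),y,d])
    return np.array(M)-S*m-Rp.apply(GO),Rp
from scipy.spatial.transform import Slerp
def rows(T0,R0,T1,R1,n,fix):
    """fix: point in tool frame that moves linearly"""
    sl=Slerp([0,1],R.concatenate([R0,R1])); p0=T0+R0.apply(fix); p1=T1+R1.apply(fix); Tc,Rc=T0,R0; out=[]
    for k in range(1,n+1):
        Rn=sl(k/n); Tn=p0+(p1-p0)*k/n-Rn.apply(fix)
        t=np.round(Rc.inv().apply(Tn-Tc)/.04,2); w=np.round((Rc.inv()*Rn).as_rotvec()/.1,2)
        out.append([float(v) for v in np.r_[t,w]]); Tc=Tc+Rc.apply(t*.04); Rc=Rc*R.from_rotvec(w*.1)
    print("max",np.abs(out).max(0),"end",Tc.round(4)); print(out); return Tc,Rc
FM=GO+S*U
def now():
    from bench import get_obs
    o=get_obs(); return np.array(o["tool_pos"]),R.from_euler('xyz',o["ee_rot"])
E
python3 - <<'E'
from plan import *
for az in(-58,-50,-45):
  for al in(195,202,210):
    seed=SEED; print(az,al)
    for el,M in((-20,[.59,.13,.2]),(-45,[.59,.13,.05]),(-66,[.59,.13,.035]),(-35,[.57,.16,.043]),(-12,[.545,.22,.05])):
        T,Rp=pose(az,al,el,M); q,c=ik(T,Rp,seed); seed=[q]; _,_,W,E=fk(q,P); print("  ",el,q.round(2),"%.0e"%c,W.round(2),Rp.apply([0,0,1]).round(2))
T0,R0=now(); T1,R1=pose(-52,205,-20,[.59,.13,.2]); print(np.degrees((R0.inv()*R1).as_rotvec()))
a=rows(T0,R0,T1,R1,28,GO)
E
```

```text
-58 195
   -20 [-0.1   0.16  1.42  0.65  1.71  2.55] 4e-22 [0.57 0.   0.49] [-0.09  0.61 -0.79]
   -45 [-0.24  0.48  1.46  0.91  1.8   2.35] 5e-23 [ 0.63 -0.1   0.27] [-0.23  0.85 -0.48]
   -66 [-0.31  0.71  1.36  1.12  2.01  2.39] 8e-26 [ 0.67 -0.15  0.17] [-0.3   0.94 -0.14]
   -35 [-0.15  0.36  1.58  0.82  1.62  2.35] 1e-18 [ 0.59 -0.03  0.3 ] [-0.18  0.77 -0.62]
   -12 [0.14 0.15 1.71 0.56 1.27 2.54] 2e-15 [0.51 0.13 0.35] [-0.02  0.51 -0.86]
-58 202
   -20 [-0.13  0.09  1.52  0.71  1.61  2.47] 2e-27 [ 0.54 -0.01  0.48] [ 0.02  0.66 -0.75]
   -45 [-0.27  0.43  1.56  0.97  1.72  2.28] 1e-22 [ 0.6  -0.11  0.26] [-0.13  0.88 -0.45]
   -66 [-0.34  0.66  1.46  1.17  1.93  2.33] 5e-28 [ 0.63 -0.16  0.16] [-0.18  0.97 -0.13]
   -35 [-0.18  0.31  1.67  0.9   1.54  2.27] 2e-21 [ 0.56 -0.04  0.29] [-0.08  0.81 -0.59]
   -12 [0.11 0.09 1.81 0.65 1.16 2.44] 2e-21 [0.47 0.11 0.34] [ 0.07  0.56 -0.82]
-58 210
   -20 [-0.17  0.02  1.63  0.8   1.51  2.38] 6e-31 [ 0.5  -0.03  0.46] [ 0.13  0.7  -0.7 ]
   -45 [-0.31  0.38  1.67  1.06  1.63  2.19] 6e-22 [ 0.56 -0.12  0.25] [-0.    0.91 -0.41]
   -6
[... 3538 characters left out ...]
], [-0.06, 0.09, -0.11, -0.25, -0.1, 0.87], [-0.06, 0.11, -0.1, -0.25, -0.09, 0.86], [-0.05, 0.11, -0.1, -0.24, -0.09, 0.87], [-0.05, 0.12, -0.1, -0.25, -0.09, 0.86], [-0.03, 0.13, -0.09, -0.25, -0.09, 0.87], [-0.03, 0.13, -0.09, -0.25, -0.09, 0.86], [-0.01, 0.13, -0.09, -0.24, -0.09, 0.87], [-0.01, 0.13, -0.08, -0.25, -0.09, 0.86], [0.0, 0.14, -0.08, -0.25, -0.1, 0.87], [0.02, 0.14, -0.08, -0.24, -0.09, 0.86], [0.02, 0.14, -0.08, -0.25, -0.09, 0.87], [0.04, 0.13, -0.07, -0.25, -0.09, 0.86], [0.04, 0.14, -0.07, -0.24, -0.09, 0.86], [0.05, 0.13, -0.07, -0.25, -0.09, 0.87], [0.07, 0.13, -0.06, -0.25, -0.09, 0.86], [0.07, 0.12, -0.07, -0.24, -0.1, 0.87], [0.08, 0.12, -0.06, -0.25, -0.09, 0.86]]
```

Emit:
drive_tool --pt "-0.09 0 -0.12 -0.25 -0.09 0.86" --pt "-0.09 0 -0.13 -0.25 -0.09 0.87" --pt "-0.09 0.01 -0.12 -0.25 -0.09 0.86" --pt "-0.09 0.02 -0.12 -0.25 -0.1 0.87" --pt "-0.1 0.03 -0.12 -0.24 -0.09 0.86" --pt "-0.09 0.05 -0.12 -0.25 -0.09 0.87" --pt "-0.09 0.05 -0.11 -0.25 -0.09 0.86" --pt "-0.08 0.06 -0.12 -0.24 -0.09 0.87" --pt "-0.09 0.07 -0.11 -0.25 -0.09 0.86" --pt "-0.07 0.08 -0.11 -0.25 -0.09 0.87" --pt "-0.08 0.1 -0.11 -0.24 -0.09 0.86" --pt "-0.06 0.09 -0.11 -0.25 -0.1 0.87" --pt "-0.06 0.11 -0.1 -0.25 -0.09 0.86" --pt "-0.05 0.11 -0.1 -0.24 -0.09 0.87"

```text
time: 20.65
tool_pos: [0.552, 0.2927, 0.2449]
ee_rot: [-2.154, -0.363, -0.001]
wrist_force: [-0.6, 0.0, -3.1]
width: 0.0499
finger_force: 30.0
```

Emit:
drive_tool --pt "-0.05 0.12 -0.1 -0.25 -0.09 0.86" --pt "-0.03 0.13 -0.09 -0.25 -0.09 0.87" --pt "-0.03 0.13 -0.09 -0.25 -0.09 0.86" --pt "-0.01 0.13 -0.09 -0.24 -0.09 0.87" --pt "-0.01 0.13 -0.08 -0.25 -0.09 0.86" --pt "0 0.14 -0.08 -0.25 -0.1 0.87" --pt "0.02 0.14 -0.08 -0.24 -0.09 0.86" --pt "0.02 0.14 -0.08 -0.25 -0.09 0.87" --pt "0.04 0.13 -0.07 -0.25 -0.09 0.86" --pt "0.04 0.14 -0.07 -0.24 -0.09 0.86" --pt "0.05 0.13 -0.07 -0.25 -0.09 0.87" --pt "0.07 0.13 -0.06 -0.25 -0.09 0.86" --pt "0.07 0.12 -0.07 -0.24 -0.1 0.87" --pt "0.08 0.12 -0.06 -0.25 -0.09 0.86" --pt "0 0 0 0 0 0" --pt "0 0 0 0 0 0"

```text
time: 22.65
tool_pos: [0.5356, 0.2117, 0.2156]
ee_rot: [-2.647, 0.587, -0.777]
wrist_force: [0.4, -0.7, -3.6]
width: 0.0497
finger_force: 30.0
```

Run:
```python
from h import *
log()
from plan import *
T0,R0=now(); m=R0.apply(U); print("mouth",(T0+R0.apply(FM)).round(3),"el",np.degrees(np.arcsin(m[2])),"az",np.degrees(np.arctan2(m[1],m[0])))
T1,R1=pose(-52,205,-22,[.59,.13,.055]); T,Q=rows(T0,R0,T1,R1,8,FM)
T1,R1=pose(-52,205,-58,[.59,.13,.04]); T,Q=rows(T,Q,T1,R1,14,FM)
```

```text
[22.65, -0.154, 0.1, 1.523, 0.737, 1.652, 2.357, 0.536, 0.212, 0.216, -2.647, 0.587, -0.777] F [ 0.4 -0.7 -3.6] w 0.0497
mouth [0.589 0.13  0.197] el -20.27297203178196 az -52.0265705975142
max [0.25 0.17 0.32 0.01 0.04 0.02] end [0.5365 0.211  0.0764]
[[0.24, 0.17, 0.32, 0.01, -0.04, 0.01], [0.25, 0.17, 0.31, 0.0, -0.03, 0.02], [0.25, 0.17, 0.32, 0.01, -0.04, 0.01], [0.25, 0.17, 0.31, 0.0, -0.03, 0.02], [0.25, 0.17, 0.32, 0.01, -0.04, 0.01], [0.25, 0.17, 0.31, 0.01, -0.03, 0.02], [0.25, 0.17, 0.31, 0.0, -0.04, 0.01], [0.25, 0.17, 0.31, 0.01, -0.04, 0.02]]
max [0.03 0.04 0.09 0.05 0.41 0.19] end [0.5557 0.1868 0.1138]
[[-0.03, -0.04, -0.07, 0.05, -0.41, 0.18], [-0.02, -0.03, -0.08, 0.05, -0.4, 0.19], [-0.02, -0.04, -0.07, 0.05, -0.41, 0.18], [-0.03, -0.03, -0.07, 0.05, -0.41, 0.18], [-0.02, -0.04, -0.08, 0.04, -0.4, 0.19], [-0.02, -0.04, -0.08, 0.05, -0.41, 0.18], [-0.02, -0.04, -0.07, 0.05, -0.4, 0.18], [-0.02, -0.03, -0.08, 0.05, -0.41, 0.18], [-0.02, -0.04, -0.08, 0.05, -0.41, 0.19], [-0.02, -0.04, -0.08, 0.05, -0.4, 0.18], [-0.02, -0.04, -0.08, 0.05, -0.41, 0.18], [-0.01, -0.04, -0.09, 0.05, -0.41, 0.19], [-0.02, -0.04, -0.08, 0.05, -0.4, 0.18], [-0.01, -0.04, -0.08, 0.05, -0.41, 0.18]]
```

Emit:
drive_tool --pt "0.25 0.17 0.32 0 -0.04 0.015" --pt "0.25 0.17 0.31 0 -0.04 0.015" --pt "0.25 0.17 0.32 0.01 -0.04 0.015" --pt "0.25 0.17 0.31 0.01 -0.03 0.015" --pt "0.25 0.17 0.32 0.01 -0.04 0.015" --pt "0.25 0.17 0.31 0.01 -0.03 0.015" --pt "0.25 0.17 0.31 0 -0.04 0.015" --pt "0.25 0.17 0.31 0.01 -0.04 0.02" --pt "0 0 0 0 0 0"

```text
time: 23.78
tool_pos: [0.5363, 0.2107, 0.0755]
ee_rot: [-2.642, 0.621, -0.775]
wrist_force: [0.9, 0.1, -3.4]
width: 0.0496
finger_force: 30.0
```

Emit:
drive_tool --pt "-0.02 -0.04 -0.07 0.05 -0.41 0.18" --pt "-0.02 -0.04 -0.08 0.05 -0.41 0.18" --pt "-0.02 -0.04 -0.07 0.05 -0.41 0.18" --pt "-0.02 -0.04 -0.08 0.05 -0.41 0.18" --pt "-0.02 -0.04 -0.08 0.05 -0.41 0.18" --pt "-0.02 -0.04 -0.08 0.05 -0.41 0.18" --pt "-0.02 -0.04 -0.08 0.05 -0.41 0.18" --pt "-0.02 -0.04 -0.08 0.05 -0.41 0.18" --pt "-0.02 -0.04 -0.08 0.05 -0.41 0.19" --pt "-0.02 -0.04 -0.08 0.05 -0.41 0.18" --pt "-0.02 -0.04 -0.08 0.05 -0.41 0.19" --pt "-0.02 -0.04 -0.08 0.05 -0.41 0.18" --pt "-0.02 -0.04 -0.08 0.05 -0.4 0.18" --pt "-0.02 -0.04 -0.08 0.05 -0.4 0.18" --pt "0 0 0 0 0 0" --pt "0 0 0 0 0 0"

```text
time: 25.78
tool_pos: [0.5578, 0.1863, 0.1159]
ee_rot: [-2.387, 1.233, -0.558]
wrist_force: [-0.7, 0.3, -2.1]
width: 0.0497
finger_force: 30.0
```

Run:
```python
from h import *
o=log(); print(o["wrist_torque"])
from plan import *
T0,R0=now(); m=R0.apply(U); print("mouth",(T0+R0.apply(FM)).round(3),"el",np.degrees(np.arcsin(m[2])),"az",np.degrees(np.arctan2(m[1],m[0])))
a=snapshot("side")["image"]; b=snapshot("wrist")["image"]; t=snapshot("top")["image"]
a=cv2.resize(a[200:350,220:420],(400,300),interpolation=2); t=cv2.resize(t[140:260,215:375],(400,300),interpolation=2); b=cv2.resize(b,(480,300))
cv2.imwrite("pics/c3.png",np.vstack([np.hstack([a,t]),np.hstack([b,np.zeros((300,320,3),np.uint8)])]))
```

```text
[25.775, -0.312, 0.601, 1.456, 1.078, 1.906, 2.267, 0.558, 0.186, 0.116, -2.387, 1.233, -0.558] F [-0.7  0.3 -2.1] w 0.0497
[-0.90753564 -0.20068763  0.03433414]
mouth [0.592 0.13  0.042] el -58.15007873658655 az -51.564485769081074
```

View pics/c3.png

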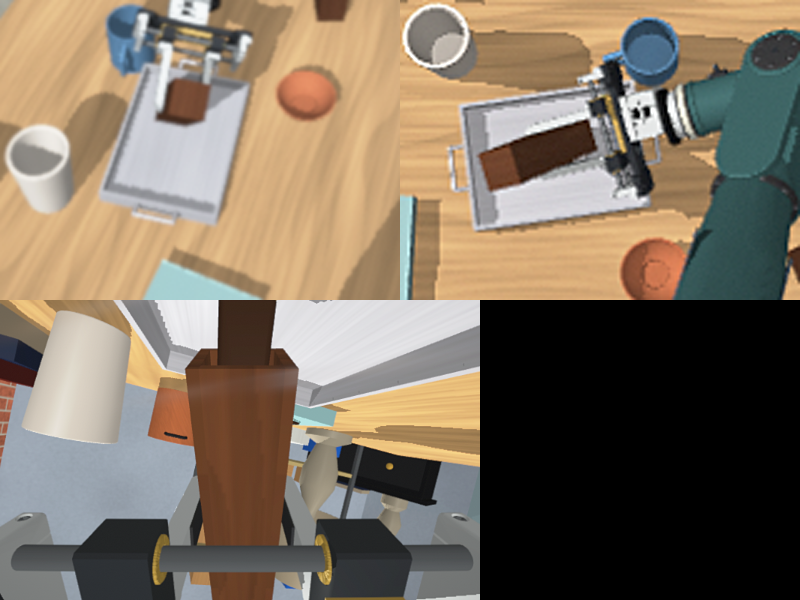

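The wrist view shows the case out of the holder's mouth at (247,330). The wrist load has dropped too, so the case is standing on the tray floor. I'll withdraw while laying it down.

Run:
```python
from plan import *
T,Q=now()
for n,el,M in((7,-50,[.581,.143,.053]),(9,-36,[.564,.166,.056]),(8,-24,[.547,.188,.052]),(9,-15,[.526,.214,.052]),(9,-15,[.500,.246,.062])):
    T1,R1=pose(-52,205,el,M); q,c=ik(T1,R1,[[-.2,.4,1.5,1,1.8,2.2]]); print(el,q.round(2),"%.0e"%c); T,Q=rows(T,Q,T1,R1,n,FM)
```

```text
-50 [-0.27  0.48  1.53  1.01  1.81  2.24] 9e-24
max [0.04 0.04 0.09 0.03 0.19 0.08] end [0.5407 0.2073 0.1171]
[[-0.04, 0.04, 0.08, -0.02, 0.18, -0.08], [-0.03, 0.03, 0.09, -0.03, 0.19, -0.07], [-0.04, 0.04, 0.08, -0.02, 0.18, -0.08], [-0.04, 0.03, 0.08, -0.02, 0.19, -0.08], [-0.04, 0.04, 0.08, -0.03, 0.18, -0.07], [-0.04, 0.03, 0.08, -0.02, 0.19, -0.08], [-0.04, 0.03, 0.08, -0.02, 0.18, -0.07]]
-36 [-0.19  0.31  1.66  0.9   1.61  2.21] 3e-19
max [0.03 0.05 0.12 0.03 0.25 0.12] end [0.5155 0.2408 0.1001]
[[-0.01, 0.05, 0.12, -0.03, 0.25, -0.11], [-0.02, 0.05, 0.12, -0.03, 0.24, -0.11], [-0.02, 0.05, 0.11, -0.03, 0.25, -0.11], [-0.02, 0.05, 0.12, -0.03, 0.24, -0.12], [-0.02, 0.04, 0.11, -0.03, 0.25, -0.11], [-0.03, 0.05, 0.12, -0.03, 0.25, -0.11], [-0.02, 0.04, 0.11, -0.03, 0.24, -0.11], [-0.03, 0.05, 0.11, -0.03, 0.25, -0.11], [-0.03, 0.04, 0.11, -0.03, 0.25, -0.11]]
-24 [-0.08  0.17  1.77  0.81  1.41  2.21] 4e-24
max [0.03 0.06 0.13 0.03 0.24 0.11] end [0.4941 0.2683 0.0766]
[[-0.02, 0.05, 0.12, -0.03, 0.24, -0.11], [-0.02, 0.05, 0.12, -0.03, 0.23, -0.1], [-0.03, 0.06, 0.13, -0.03, 
[... 435 characters left out ...]
16, -0.07], [-0.06, 0.04, 0.08, -0.02, 0.15, -0.07], [-0.06, 0.03, 0.09, -0.02, 0.16, -0.07], [-0.06, 0.03, 0.08, -0.01, 0.16, -0.08], [-0.06, 0.03, 0.09, -0.02, 0.16, -0.07], [-0.06, 0.04, 0.08, -0.02, 0.16, -0.07], [-0.07, 0.03, 0.08, -0.02, 0.16, -0.07]]
-15 [0.12 0.01 1.89 0.72 1.21 2.34] 8e-21
max [0.12 0.01 0.04 0.   0.   0.  ] end [0.4454 0.3288 0.0712]
[[-0.11, 0.0, 0.03, -0.0, -0.0, 0.0], [-0.12, 0.01, 0.03, -0.0, -0.0, 0.0], [-0.11, -0.0, 0.04, -0.0, -0.0, 0.0], [-0.11, 0.0, 0.03, -0.0, -0.0, 0.0], [-0.11, 0.0, 0.03, -0.0, -0.0, 0.0], [-0.12, 0.01, 0.03, -0.0, -0.0, 0.0], [-0.11, -0.0, 0.03, -0.0, -0.0, 0.0], [-0.11, 0.0, 0.03, -0.0, -0.0, 0.0], [-0.12, 0.0, 0.04, -0.0, -0.0, 0.0]]
```

Emit:
drive_tool --pt "-0.04 0.04 0.08 -0.025 0.185 -0.075" --pt "-0.04 0.03 0.085 -0.025 0.185 -0.075" --pt "-0.04 0.04 0.08 -0.025 0.185 -0.075" --pt "-0.04 0.03 0.08 -0.025 0.185 -0.075" --pt "-0.04 0.04 0.08 -0.025 0.185 -0.075" --pt "-0.04 0.03 0.08 -0.025 0.185 -0.075" --pt "-0.04 0.03 0.08 -0.025 0.185 -0.075" --pt "-0.02 0.05 0.12 -0.03 0.245 -0.11" --pt "-0.02 0.05 0.12 -0.03 0.245 -0.11" --pt "-0.02 0.05 0.11 -0.03 0.245 -0.11" --pt "-0.02 0.05 0.12 -0.03 0.245 -0.11" --pt "-0.02 0.04 0.11 -0.03 0.25 -0.11" --pt "-0.03 0.05 0.12 -0.03 0.25 -0.11" --pt "-0.02 0.04 0.11 -0.03 0.245 -0.11" --pt "-0.03 0.05 0.11 -0.03 0.245 -0.11" --pt "-0.03 0.04 0.11 -0.03 0.245 -0.11" --pt "0 0 0 0 0 0"

```text
time: 28.05
tool_pos: [0.5148, 0.2411, 0.1009]
ee_rot: [-2.593, 0.86, -0.741]
wrist_force: [-0.8, 0.7, -3.3]
width: 0.0499
finger_force: 30.0
```

Run:
```python
from h import *
o=log()
from plan import *
T0,R0=now(); m=R0.apply(U); print("mouth",(T0+R0.apply(FM)).round(3),"el",np.degrees(np.arcsin(m[2])),"az",np.degrees(np.arctan2(m[1],m[0])))
b=snapshot("wrist")["image"]; t=snapshot("top")["image"]
t=cv2.resize(t[140:260,215:375],(400,300),interpolation=2); b=cv2.resize(b,(400,300))
cv2.imwrite("pics/c4.png",np.hstack([b,t]))
```

```text
[28.05, -0.185, 0.306, 1.659, 0.902, 1.611, 2.209, 0.515, 0.241, 0.101, -2.593, 0.86, -0.741] F [-0.8  0.7 -3.3] w 0.0499
mouth [0.563 0.166 0.057] el -36.06553788594724 az -52.009465914640124
```

View pics/c4.png

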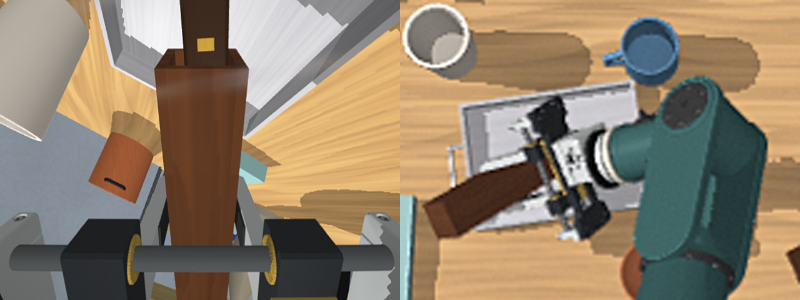

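The wrist view shows about half the case or more out of the mouth at (205,45). I'll measure where its foot is.

Run:
```python
from h import *
for n in("side","top","wrist"):
    s=snapshot(n);P=pts(s);hsv=cv2.cvtColor(s["image"],cv2.COLOR_BGR2HSV)
    m=(abs(P[...,0]-.6)<.08)&(abs(P[...,1]-.12)<.09)&(P[...,2]>.010)&(P[...,2]<.09)&(hsv[...,2]<90)&(hsv[...,1]>60)
    a=P[m]
    if len(a)<10: print(n,len(a)); continue
    # coordinate along az -52 and height
    k=np.radians(-52); t=(a[:,:2]-[.563,.166])@[np.cos(k),np.sin(k)]
    print(n,len(a),"along from mouth",np.percentile(t,[2,50,98]).round(3),a[t>np.percentile(t,95)].mean(0).round(3),a[t<np.percentile(t,5)].mean(0).round(3))
```

```text
side 27 along from mouth [-0.021 -0.008  0.009] [0.581 0.169 0.077] [0.553 0.186 0.075]
top 23 along from mouth [-0.022  0.159  0.172] [0.67  0.032 0.056] [0.529 0.167 0.086]
wrist 7519 along from mouth [-0.011  0.011  0.023] [0.581 0.151 0.045] [0.55  0.169 0.047]
```

Run:
```python
from plan import *
T,Q=now()
for n,el,M in((7,-50,[.571,.157,.068]),(2,-50,[.571,.157,.068]),(6,-46,[.563,.167,.074]),(8,-40,[.540,.196,.080])):
    T1,R1=pose(-52,205,el,M); q,c=ik(T1,R1,[[-.2,.4,1.5,1,1.8,2.2]]); print(el,q.round(2),"%.0e"%c); T,Q=rows(T,Q,T1,R1,n,FM)
```

```text
-50 [-0.26  0.44  1.56  1.03  1.8   2.26] 5e-21
max [0.05 0.07 0.13 0.04 0.32 0.14] end [0.5307 0.2215 0.1322]
[[-0.04, -0.06, -0.12, 0.04, -0.32, 0.14], [-0.04, -0.06, -0.13, 0.04, -0.31, 0.14], [-0.04, -0.06, -0.12, 0.04, -0.32, 0.14], [-0.04, -0.06, -0.12, 0.04, -0.31, 0.14], [-0.05, -0.06, -0.12, 0.04, -0.32, 0.13], [-0.05, -0.07, -0.12, 0.04, -0.32, 0.14], [-0.05, -0.06, -0.12, 0.04, -0.31, 0.14]]
-50 [-0.26  0.44  1.56  1.03  1.8   2.26] 5e-21
max [0. 0. 0. 0. 0. 0.] end [0.5307 0.2215 0.1322]
[[0.0, 0.0, -0.0, -0.0, -0.0, 0.0], [0.0, 0.0, -0.0, -0.0, -0.0, 0.0]]
-46 [-0.23  0.38  1.6   1.    1.75  2.26] 4e-23
max [0.04 0.03 0.06 0.02 0.11 0.05] end [0.5199 0.2345 0.1327]
[[-0.03, 0.02, 0.06, -0.01, 0.1, -0.05], [-0.04, 0.03, 0.06, -0.02, 0.11, -0.04], [-0.03, 0.02, 0.05, -0.01, 0.1, -0.05], [-0.04, 0.02, 0.06, -0.01, 0.11, -0.05], [-0.03, 0.03, 0.06, -0.01, 0.1, -0.05], [-0.04, 0.02, 0.05, -0.02, 0.11, -0.04]]
-40 [-0.16  0.26  1.69  0.96  1.64  2.26] 2e-30
max [0.07 0.05 0.11 0.02 0.12 0.06] end [0.4937 0.2681 0.13  ]
[[-0.06, 0.04, 0.11, -0.01, 0.12, -0.05], [-0.06, 0.05, 0.11, -0.02, 0.12, -0.06], [-0.07, 0.04, 0.11, -0.01, 0.12, -0.05], [-0.06, 0.04, 0.11, -0.02, 0.11, -0.06], [-0.07, 0.04, 0.11, -0.01, 0.12, -0.05], [-0.07, 0.04, 0.11, -0.01, 0.12, -0.05], [-0.06, 0.04, 0.11, -0.02, 0.12, -0.06], [-0.07, 0.04, 0.1, -0.01, 0.12, -0.05]]
```

Emit:
drive_tool --pt "-0.04 -0.06 -0.12 0.04 -0.315 0.14" --pt "-0.04 -0.06 -0.13 0.04 -0.315 0.14" --pt "-0.04 -0.06 -0.12 0.04 -0.315 0.14" --pt "-0.04 -0.06 -0.12 0.04 -0.315 0.14" --pt "-0.05 -0.06 -0.12 0.04 -0.315 0.14" --pt "-0.05 -0.07 -0.12 0.04 -0.315 0.14" --pt "-0.05 -0.06 -0.12 0.04 -0.315 0.14" --pt "0 0 0 0 0 0" --pt "0 0 0 0 0 0" --pt "-0.03 0.02 0.06 -0.01 0.105 -0.05" --pt "-0.04 0.03 0.06 -0.02 0.105 -0.045" --pt "-0.03 0.02 0.05 -0.01 0.105 -0.05" --pt "-0.04 0.02 0.06 -0.01 0.105 -0.045" --pt "-0.03 0.03 0.06 -0.01 0.105 -0.05" --pt "-0.04 0.02 0.05 -0.02 0.105 -0.045" --pt "0 0 0 0 0 0"

```text
time: 30.3
tool_pos: [0.5196, 0.2349, 0.1332]
ee_rot: [-2.535, 1.03, -0.694]
wrist_force: [-0.8, -0.2, -3.8]
width: 0.0502
finger_force: 30.0
```

Run:
```python
from h import *
F=[get_obs()["wrist_force"] for _ in range(3)]; print(np.mean(F,0))
o=log()
from plan import *
T0,R0=now(); m=R0.apply(U); print("mouth",(T0+R0.apply(FM)).round(3),"el",np.degrees(np.arcsin(m[2])))
b=snapshot("wrist")["image"]; t=snapshot("side")["image"]
t=cv2.resize(t[210:330,230:390],(400,300),interpolation=2); b=cv2.resize(b,(400,300))
cv2.imwrite("pics/c5.png",np.hstack([b,t]))
```

```text
[-0.81442693 -0.15992073 -3.78366704]
[30.3, -0.228, 0.374, 1.601, 0.996, 1.748, 2.26, 0.52, 0.235, 0.133, -2.535, 1.03, -0.694] F [-0.8 -0.2 -3.8] w 0.0502
mouth [0.563 0.167 0.074] el -46.0071529592229
```

View pics/c5.png

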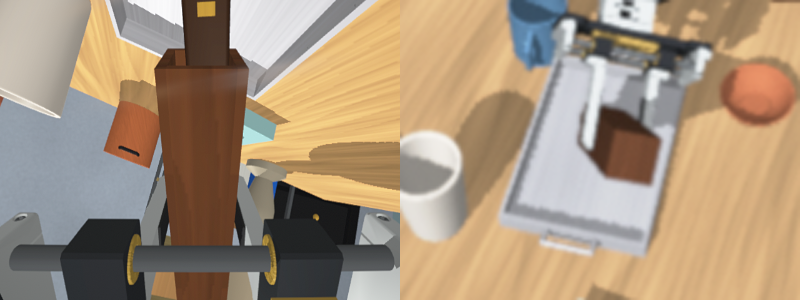

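The clasp, at the case's middle, is at (207,8) and about 30 mm out of the mouth, so some 25 mm of the case is still held inside. I'll lower the tilt so the case lies nearly flat, then pull the holder back briskly.

Run:
```python
from plan import *
T,Q=now()
for n,el,M in((12,-18,[.551,.183,.043]),(2,-18,[.504,.243,.054])):
    T1,R1=pose(-52,205,el,M); q,c=ik(T1,R1,[[-.1,.2,1.7,.8,1.4,2.2]]); print(el,q.round(2),"%.0e"%c); T,Q=rows(T,Q,T1,R1,n,FM)
```

```text
-18 [-0.05  0.14  1.8   0.75  1.32  2.2 ] 2e-20
max [0.08 0.08 0.15 0.05 0.37 0.17] end [0.4968 0.2648 0.0574]
[[0.08, 0.07, 0.14, -0.04, 0.37, -0.17], [0.07, 0.08, 0.15, -0.05, 0.37, -0.16], [0.07, 0.07, 0.14, -0.04, 0.37, -0.17], [0.07, 0.07, 0.15, -0.05, 0.36, -0.17], [0.07, 0.08, 0.15, -0.04, 0.37, -0.16], [0.06, 0.07, 0.15, -0.04, 0.37, -0.17], [0.06, 0.07, 0.15, -0.05, 0.37, -0.17], [0.05, 0.08, 0.15, -0.04, 0.37, -0.16], [0.06, 0.07, 0.15, -0.05, 0.37, -0.17], [0.05, 0.07, 0.15, -0.04, 0.37, -0.16], [0.04, 0.07, 0.15, -0.05, 0.37, -0.17], [0.05, 0.08, 0.15, -0.04, 0.36, -0.17]]
-18 [0.08 0.05 1.88 0.76 1.25 2.31] 4e-30
max [0.88 0.07 0.39 0.   0.   0.  ] end [0.4497 0.3249 0.0684]
[[-0.88, 0.07, 0.39, 0.0, 0.0, 0.0], [-0.88, 0.07, 0.39, 0.0, 0.0, 0.0]]
```

Emit:
drive_tool --pt "0.08 0.07 0.14 -0.045 0.37 -0.165" --pt "0.07 0.08 0.15 -0.045 0.37 -0.165" --pt "0.07 0.07 0.14 -0.045 0.37 -0.165" --pt "0.07 0.07 0.15 -0.045 0.365 -0.17" --pt "0.07 0.08 0.15 -0.045 0.37 -0.165" --pt "0.06 0.07 0.15 -0.045 0.37 -0.165" --pt "0.06 0.07 0.15 -0.045 0.37 -0.165" --pt "0.05 0.08 0.15 -0.045 0.37 -0.165" --pt "0.06 0.07 0.15 -0.045 0.37 -0.165" --pt "0.05 0.07 0.15 -0.045 0.37 -0.165" --pt "0.04 0.07 0.15 -0.045 0.37 -0.165" --pt "0.05 0.08 0.15 -0.045 0.365 -0.165" --pt "0 0 0 0 0 0"

```text
time: 32.02
tool_pos: [0.4957, 0.2652, 0.0571]
ee_rot: [-2.654, 0.549, -0.779]
wrist_force: [0.1, 0.4, -2.8]
width: 0.0497
finger_force: 30.0
```

Emit:
drive_tool --pt "-0.88 0.07 0.39 0 0 0" --pt "-0.88 0.07 0.39 0 0 0" --pt "0 0 0 0 0 0" --pt "0 0 0 0 0 0"

```text
time: 32.52
tool_pos: [0.4501, 0.3247, 0.0684]
ee_rot: [-2.653, 0.548, -0.78]
wrist_force: [-0.6, -0.3, -2.9]
width: 0.0499
finger_force: 30.0
```

Run:
```python
from h import *
o=log()
from plan import *
T0,R0=now(); m=R0.apply(U); print("mouth",(T0+R0.apply(FM)).round(3),"el",np.degrees(np.arcsin(m[2])))
b=snapshot("wrist")["image"]; t=snapshot("top")["image"]
t=cv2.resize(t[140:260,215:375],(400,300),interpolation=2); b=cv2.resize(b,(400,300))
cv2.imwrite("pics/c6.png",np.hstack([b,t]))
```

```text
[32.525, 0.083, 0.049, 1.878, 0.762, 1.248, 2.309, 0.45, 0.325, 0.068, -2.653, 0.548, -0.78] F [-0.6 -0.3 -2.9] w 0.0499
mouth [0.504 0.243 0.054] el -18.008342785300876
```

View pics/c6.png

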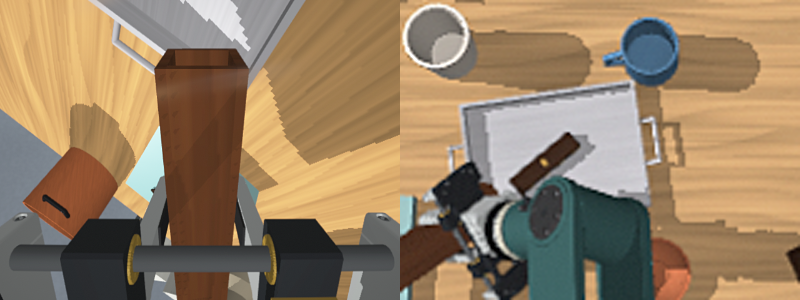

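The top view shows the case lying flat in the tray at (545,165), and the wrist view shows the holder's mouth empty. I'll carry the holder back and set it upright beside the tray.

Run:
```python
from plan import *
T,Q=now()
T,Q=rows(T,Q,T+[0,0,.19],Q,6,GO)
R1=R.from_euler('xyz',[3.141,-1.31,1.563]); print(np.degrees((Q.inv()*R1).as_rotvec()))
seed=[[.08,0,1.7,.8,1.3,2.3]]
sl=Slerp([0,1],R.concatenate([Q,R1]))
T1=np.array([.562,.373,.262])
for f in(.0,.25,.5,.75,1):
    q,c=ik(T+(T1-T)*f,sl(f),seed); seed=[q]; print(f,q.round(2),"%.0e"%c, sl(f).apply(U).round(2))
T,Q=rows(T,Q,T1,R1,28,GO)
```

```text
max [0.42 0.32 0.6  0.   0.   0.  ] end [0.4504 0.3243 0.2583]
[[-0.41, -0.32, -0.6, 0.0, 0.0, 0.0], [-0.42, -0.31, -0.59, 0.0, 0.0, 0.0], [-0.41, -0.32, -0.6, 0.0, 0.0, 0.0], [-0.41, -0.32, -0.6, 0.0, 0.0, 0.0], [-0.41, -0.32, -0.59, 0.0, 0.0, 0.0], [-0.42, -0.31, -0.6, 0.0, 0.0, 0.0]]
[  41.82264593   14.3934297  -137.13503052]
0.0 [ 0.08 -0.11  1.63  0.72  1.55  2.57] 6e-05 [ 0.58 -0.75 -0.31]
0.25 [ 0.06 -0.16  1.74  0.82  1.37  1.92] 5e-28 [ 0.87 -0.49  0.05]
0.5 [ 0.   -0.12  1.81  1.04  1.29  1.15] 4e-25 [ 0.84 -0.22  0.5 ]
0.75 [-0.04  0.03  1.78  1.24  1.36  0.38] 6e-22 [ 0.51 -0.03  0.86]
1 [-0.04  0.24  1.62  1.31  1.53 -0.28] 4e-30 [-0.  0.  1.]
max [0.1  0.11 0.06 0.27 0.09 0.86] end [0.562  0.3728 0.2618]
[[0.04, -0.11, 0.03, 0.26, 0.09, -0.85], [0.05, -0.1, 0.03, 0.26, 0.09, -0.86], [0.06, -0.1, 0.04, 0.26, 0.09, -0.85], [0.07, -0.09, 0.03, 0.26, 0.09, -0.86], [0.07, -0.08, 0.04, 0.26, 0.09, -0.85], [0.08, -0.08, 0.05, 0.26, 0.09, -0.86], [0.08, -0.07, 0.04, 0.27, 0.09, -0.85], [0.08, -0.06, 0.05, 0.26, 0.09, -0.86], [0.09, -0.06, 0.05, 0.26, 0.09, -0.85], [0.09, -0.04, 0.05, 0.26, 0.09, -0.86], [0.1, -0.04, 0.05, 0.26, 0.09, -0.85], [0.09, -0.02, 0.05, 0.26, 0.09, -0.86], [0.1, -0.02, 0.06, 0.26, 0.09, -0.85], [0.09, -0.01, 0.05, 0.26, 0.09, -0.86], [0.1, 0.0, 0.06, 0.26, 0.09, -0.85], [0.09, 0.01, 0.05, 0.26, 0.09, -0.86], [0.09, 0.02, 0.06, 0.26, 0.09, -0.85], [0.08, 0.03, 0.06, 0.27, 0.09, -0.86], [0.08, 0.03, 0.05, 0.26, 0.09, -0.85], [0.08, 0.05, 0.06, 0.26, 0.09, -0.85], [0.07, 0.05, 0.05, 0.26, 0.08, -0.86], [0.07, 0.06, 0.05, 0.26, 0.09, -0.85], [0.05, 0.06, 0.05, 0.26, 0.09, -0.86], [0.05, 0.07, 0.05, 0.26, 0.09, -0.85], [0.05, 0.07, 0.05, 0.26, 0.09, -0.86], [0.03, 0.08, 0.05, 0.26, 0.09, -0.85], [0.03, 0.08, 0.04, 0.26, 0.09, -0.86], [0.01, 0.09, 0.04, 0.26, 0.09, -0.85]]
```

Run:
```python
from plan import *
T,Q=now(); R1=R.from_euler('xyz',[3.141,-1.31,1.563]); sl=Slerp([0,1],R.concatenate([Q,R1]))
T1=np.array([.562,.373,.262]); T0=T.copy(); seed=[[.08,0,1.9,.76,1.25,2.3]]
for f in(.25,.5,.75,1):
    Tn=T0+[.03*f,.01*f,.18*f]; q,c=ik(Tn,sl(.28*f),seed); seed=[q]; print(f,q.round(2),"%.0e"%c)
T,Q=rows(T,Q,T0+[.03,.01,.18],sl(.28),9,GO)
T,Q=rows(T,Q,T1,R1,20,GO)
```

```text
0.25 [ 0.08 -0.02  1.86  0.77  1.27  2.19] 6e-32
0.5 [ 0.07 -0.08  1.84  0.79  1.29  2.07] 3e-24
0.75 [ 0.06 -0.13  1.81  0.82  1.32  1.94] 3e-26
1 [ 0.04 -0.16  1.77  0.85  1.34  1.81] 1e-30
max [0.22 0.41 0.36 0.23 0.08 0.75] end [0.4806 0.3343 0.2483]
[[-0.22, -0.28, -0.36, 0.23, 0.08, -0.74], [-0.2, -0.3, -0.35, 0.22, 0.08, -0.75], [-0.18, -0.33, -0.35, 0.23, 0.07, -0.74], [-0.15, -0.34, -0.34, 0.23, 0.08, -0.75], [-0.12, -0.37, -0.33, 0.23, 0.08, -0.74], [-0.09, -0.37, -0.33, 0.22, 0.08, -0.75], [-0.06, -0.4, -0.32, 0.23, 0.08, -0.74], [-0.02, -0.4, -0.31, 0.23, 0.07, -0.75], [-0.0, -0.41, -0.3, 0.22, 0.08, -0.74]]
max [0.11 0.09 0.06 0.27 0.1  0.87] end [0.5621 0.373  0.2622]
[[0.09, -0.07, 0.04, 0.26, 0.09, -0.86], [0.1, -0.06, 0.05, 0.27, 0.09, -0.86], [0.1, -0.05, 0.05, 0.26, 0.09, -0.87], [0.1, -0.04, 0.05, 0.26, 0.09, -0.86], [0.1, -0.03, 0.05, 0.26, 0.09, -0.86], [0.11, -0.02, 0.06, 0.27, 0.09, -0.86], [0.1, -0.01, 0.05, 0.26, 0.09, -0.86], [0.11, -0.01, 0.05, 0.26, 0.09, -0.86], [0.1, 0.01, 0.06, 0.26, 0.1, -0.87], [0.1, 0.02, 0.06, 0.27, 0.09, -0.86], [0.09, 0.03, 0.05, 0.26, 0.09, -0.86], [0.09, 0.04, 0.06, 0.26, 0.09, -0.86], [0.09, 0.04, 0.05, 0.27, 0.09, -0.86], [0.08, 0.06, 0.05, 0.26, 0.09, -0.87], [0.07, 0.06, 0.06, 0.26, 0.09, -0.86], [0.06, 0.07, 0.05, 0.26, 0.09, -0.86], [0.06, 0.07, 0.05, 0.27, 0.09, -0.86], [0.05, 0.08, 0.04, 0.26, 0.09, -0.86], [0.04, 0.09, 0.05, 0.26, 0.09, -0.86], [0.04, 0.09, 0.04, 0.26, 0.09, -0.87]]
```

Emit:
drive_tool --pt "-0.22 -0.28 -0.36 0.23 0.08 -0.745" --pt "-0.2 -0.3 -0.35 0.225 0.08 -0.745" --pt "-0.18 -0.33 -0.35 0.23 0.075 -0.745" --pt "-0.15 -0.34 -0.34 0.23 0.08 -0.745" --pt "-0.12 -0.37 -0.33 0.23 0.08 -0.745" --pt "-0.09 -0.37 -0.33 0.225 0.08 -0.745" --pt "-0.06 -0.4 -0.32 0.23 0.08 -0.745" --pt "-0.02 -0.4 -0.31 0.23 0.075 -0.745" --pt "0 -0.41 -0.3 0.225 0.08 -0.74"

```text
time: 33.75
tool_pos: [0.4804, 0.334, 0.2485]
ee_rot: [-2.282, 0.064, -0.283]
wrist_force: [-0.2, 0.7, -2.7]
width: 0.0497
finger_force: 30.0
```

Emit:
drive_tool --pt "0.09 -0.07 0.04 0.26 0.09 -0.86" --pt "0.1 -0.06 0.05 0.265 0.09 -0.86" --pt "0.1 -0.05 0.05 0.265 0.09 -0.865" --pt "0.1 -0.04 0.05 0.26 0.09 -0.86" --pt "0.1 -0.03 0.05 0.26 0.09 -0.86" --pt "0.11 -0.02 0.06 0.265 0.09 -0.86" --pt "0.1 -0.01 0.05 0.26 0.09 -0.86" --pt "0.11 -0.01 0.05 0.26 0.09 -0.86" --pt "0.1 0.01 0.06 0.265 0.095 -0.865" --pt "0.1 0.02 0.06 0.265 0.09 -0.86" --pt "0.09 0.03 0.05 0.26 0.09 -0.86" --pt "0.09 0.04 0.06 0.265 0.09 -0.86" --pt "0.09 0.04 0.05 0.265 0.09 -0.86" --pt "0.08 0.06 0.05 0.26 0.09 -0.865" --pt "0.07 0.06 0.06 0.265 0.09 -0.86" --pt "0.06 0.07 0.05 0.26 0.09 -0.86" --pt "0.06 0.07 0.05 0.265 0.09 -0.86" --pt "0.05 0.08 0.04 0.26 0.09 -0.86" --pt "0.04 0.09 0.05 0.26 0.09 -0.86" --pt "0.04 0.09 0.04 0.26 0.09 -0.87"

```text
time: 36.25
tool_pos: [0.5624, 0.3725, 0.2613]
ee_rot: [3.135, -1.31, 1.568]
wrist_force: [-0.4, 0.6, -2.3]
width: 0.05
finger_force: 30.0
```

Emit:
drive_tool --pt "0 0 0 0 0 0" --pt "0 0 0 0 0 0"

```text
time: 36.5
tool_pos: [0.5615, 0.373, 0.2618]
ee_rot: [-3.135, -1.31, 1.554]
wrist_force: [0.3, -0.1, -2.6]
width: 0.0501
finger_force: 30.0
```

Run:
```python
from h import *
log()
from plan import *
T,Q=now(); R1=R.from_euler('xyz',[3.141,-1.31,1.563]); print(Q.apply(U).round(4),np.degrees((Q.inv()*R1).as_rotvec()))
# holder verticality and yaw from side view
P_=pts(snapshot("side")); g=T+Q.apply(GO)
for lo,hi in((.16,.20),(.20,.24),(.30,.37)):
    m=(abs(P_[...,0]-g[0])<.04)&(abs(P_[...,1]-g[1])<.045)&(P_[...,2]>lo)&(P_[...,2]<hi); a=P_[m]; print(lo,len(a), a.mean(0).round(4) if len(a) else '', np.percentile(a,[2,98],axis=0).round(3).tolist() if len(a) else '')
T,Q=rows(T,Q,np.array([.562,.373,.104]),R1,8,GO)
```

```text
[36.5, -0.04, 0.236, 1.62, 1.312, 1.526, -0.281, 0.562, 0.373, 0.262, -3.135, -1.31, 1.554] F [ 0.3 -0.1 -2.6] w 0.0501
[1.8e-03 2.0e-04 1.0e+00] [ 0.08660595  0.01417117 -0.13045566]
0.16 198 [0.5515 0.3745 0.1802] [[0.534, 0.339, 0.161], [0.585, 0.384, 0.199]]
0.2 204 [0.5527 0.3768 0.2187] [[0.534, 0.343, 0.2], [0.584, 0.384, 0.239]]
0.3 860 [0.5579 0.3632 0.3377] [[0.534, 0.336, 0.302], [0.584, 0.385, 0.36]]
max [0.48 0.01 0.13 0.01 0.   0.01] end [0.5622 0.3731 0.104 ]
[[-0.48, 0.0, 0.13, 0.0, 0.0, -0.0], [-0.47, 0.0, 0.12, 0.0, 0.0, -0.01], [-0.48, 0.01, 0.13, 0.01, 0.0, 0.0], [-0.48, -0.0, 0.13, -0.0, 0.0, -0.0], [-0.47, 0.0, 0.13, -0.0, 0.0, -0.0], [-0.48, 0.0, 0.12, 0.0, 0.0, -0.01], [-0.47, 0.0, 0.13, 0.0, 0.0, 0.0], [-0.48, 0.01, 0.13, 0.01, 0.0, -0.0]]
```

Emit:
drive_tool --pt "-0.6 0 0.16 0 0 0" --pt "-0.7 0 0.19 0 0 0" --pt "-0.7 0 0.19 0 0 0" --pt "-0.7 0 0.19 0 0 0" --pt "-0.5 0 0.13 0 0 0" --pt "-0.3 0 0.08 0 0 0" --pt "-0.2 0 0.05 0 0 0" --pt "-0.1 0 0.03 0 0 0" --pt "0 0 0 0 0 0" --pt "0 0 0 0 0 0"

```text
time: 37.8
tool_pos: [0.5615, 0.3739, 0.1056]
ee_rot: [3.137, -1.311, 1.566]
wrist_force: [-0.4, 0.2, -2.6]
width: 0.0496
finger_force: 30.0
```

Emit:
drive_tool --pt "-0.04 0 0.01 0 0 0" --pt "0 0 0 0 0 0" --pt "0 0 0 0 0 0"

```text
time: 38.17
tool_pos: [0.5612, 0.3738, 0.1033]
ee_rot: [-3.142, -1.31, 1.562]
wrist_force: [0.3, 0.0, -3.3]
width: 0.0499
finger_force: 30.0
```

Emit:
drive_tool --pt "-0.025 0 0.007 0 0 0" --pt "0 0 0 0 0 0" --pt "0 0 0 0 0 0"

```text
time: 38.55
tool_pos: [0.5613, 0.3739, 0.1024]
ee_rot: [3.141, -1.311, 1.562]
wrist_force: [0.1, 0.3, -1.8]
width: 0.0501
finger_force: 30.0
```

Emit:
drive_tool --pt "-0.02 0 0.005 0 0 0" --pt "0 0 0 0 0 0" --pt "0 0 0 0 0 0"

```text
time: 38.92
tool_pos: [0.5613, 0.3739, 0.1024]
ee_rot: [3.139, -1.312, 1.565]
wrist_force: [-0.8, -2.6, 3.9]
width: 0.0497
finger_force: 30.0
```

Emit:
drive_tool --pt "0 0 0 0 0 0" --pt "0 0 0 0 0 0" --pt "0 0 0 0 0 0" --pt "0 0 0 0 0 0" --pt "0 0 0 0 0 0" --gripper 0

```text
time: 39.55
tool_pos: [0.5611, 0.3738, 0.1013]
ee_rot: [-3.141, -1.31, 1.561]
wrist_force: [0.4, 0.3, 0.8]
width: 0.0933
finger_force: 0.0
```

Emit:
drive_tool --pt "0 0 -0.3 0 0 0" --pt "0 0 -0.7 0 0 0" --pt "0 0 -0.8 0 0 0" --pt "0 0 -0.8 0 0 0" --pt "0 0 -0.8 0 0 0" --pt "0.7 0 -0.3 0 0 0" --pt "0.9 0 -0.3 0 0 0" --pt "0.9 0 -0.3 0 0 0" --pt "0.9 0 -0.3 0 0 0" --pt "0 0 0 0 0 0" --pt "0 0 0 0 0 0"

```text
time: 40.92
tool_pos: [0.5595, 0.2307, 0.2792]
ee_rot: [-3.137, -1.31, 1.557]
wrist_force: [0.5, -0.1, 0.1]
width: 0.0941
finger_force: 0.0
```

Run:
```python
from h import *
log()
s=snapshot("side");P=pts(s);hsv=cv2.cvtColor(s["image"],cv2.COLOR_BGR2HSV)
m=(abs(P[...,0]-.562)<.06)&(abs(P[...,1]-.358)<.06)&(P[...,2]>.03)&(P[...,2]<.25); print("holder",np.percentile(P[m],[2,50,98],axis=0).round(3).tolist())
for n in("side","top"):
    s=snapshot(n);P=pts(s);hsv=cv2.cvtColor(s["image"],cv2.COLOR_BGR2HSV)
    m=(abs(P[...,0]-.565)<.07)&(abs(P[...,1]-.166)<.1)&(P[...,2]>.012)&(P[...,2]<.08)&(hsv[...,1]>60)&(hsv[...,2]<110); a=P[m]
    if len(a)>10: print("case",n,len(a),cv2.minAreaRect((a[:,:2]*1000).astype(np.float32)),np.percentile(a[:,2],[5,50,95]).round(3))
P0=np.load("side0.npy");P1=pts(snapshot("side")); d=np.nanmax(P1[...,2])
T0=np.load("top0.npy");T1=pts(snapshot("top"))
for nm,(x,y,h) in dict(crock=(.717,.319,.1),mug=(.709,.035,.07),candle=(.709,-.3,.12),dish=(.402,.027,.02),decoy1=(.42,-.192,.19),decoy2=(.414,-.325,.19),plane=(.512,-.52,.05),book=(.437,.474,.02)).items():
    o=[]
    for A in(T0,T1):
        k=(np.hypot(A[...,0]-x,A[...,1]-y)<.13 if nm in("book","plane") else np.hypot(A[...,0]-x,A[...,1]-y)<.06)&(A[...,2]>h)&(A[...,2]<h+.06); o.append((int(k.sum()),A[k].mean(0)[:2].round(3).tolist()))
    print(nm,o)
```

```text
[40.925, -0.292, 0.234, 1.584, 1.242, 1.77, -0.316, 0.56, 0.231, 0.279, -3.137, -1.31, 1.557] F [ 0.5 -0.1  0.1] w 0.0941
holder [[0.534, 0.337, 0.035], [0.554, 0.378, 0.149], [0.584, 0.386, 0.201]]
case side 209 ((555.8663330078125, 185.71871948242188), (22.234024047851562, 107.20553588867188), 39.994529724121094) [0.018 0.022 0.025]
case top 97 ((557.1443481445312, 181.6991729736328), (26.516801834106445, 103.7375717163086), 41.32623291015625) [0.018 0.023 0.03 ]
crock [(222, [0.719, 0.322]), (226, [0.719, 0.321])]
mug [(152, [0.708, 0.039]), (146, [0.708, 0.039])]
candle [(60, [0.707, -0.298]), (61, [0.707, -0.298])]
dish [(224, [0.403, 0.027]), (180, [0.407, 0.039])]
decoy1 [(125, [0.418, -0.189]), (121, [0.418, -0.19])]
decoy2 [(121, [0.414, -0.321]), (117, [0.414, -0.321])]
plane [(231, [0.502, -0.517]), (234, [0.502, -0.518])]
book [(2399, [0.436, 0.472]), (2406, [0.437, 0.472])]
```

```bash
python3 -c "
from bench import close_job
print(close_job())"
```

```text
the job is handed in; nothing more can be done
None
```

The case is lying flat in the tray and the empty holder is standing upright on the table, clear of the tray. Depth readings put the other items I compared where they started, except that the dish was partly hidden by the arm. I handed the job in at about 41 s.

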